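# Rack the hot-air nozzles by size

## Task

Put the four square hot-air nozzles back on their rack, one standing upright in the middle of each black rubber pad, in order of hood size: the smallest on the pad next to the short brass post, then ever larger, the largest at the far end. Do not tip any nozzle over, and leave the phone, the flux jar and the tweezers where they lie.

Things in the scene. Friction and masses are not known exactly. Their poses are not given: they have to be found in the camera images.
- nozzle_a: the smallest of four loose steel hot-air nozzles, standing upright: a square hood 24 x 24 mm and 20 mm high with dark vent slots, and on its middle an upright round collar 20 mm across that rises from 20 to 62 mm, its top looking like a dark bore. The collar is the place to grip (e.g. 46 mm above the underside), and is the same on all four. 0.04 to 0.18 kg. Origin: centre of the hood's underside; z up, x and y square to the hood's sides
- nozzle_b: the second smallest of four loose steel hot-air nozzles, standing upright: a square hood 35 x 35 mm and 20 mm high with dark vent slots, and on its middle an upright round collar 20 mm across that rises from 20 to 62 mm, its top looking like a dark bore. The collar is the place to grip (e.g. 46 mm above the underside), and is the same on all four. 0.04 to 0.18 kg. Origin: centre of the hood's underside; z up, x and y square to the hood's sides
- nozzle_c: the second largest of four loose steel hot-air nozzles, standing upright: a square hood 46 x 46 mm and 20 mm high with dark vent slots, and on its middle an upright round collar 20 mm across that rises from 20 to 62 mm, its top looking like a dark bore. The collar is the place to grip (e.g. 46 mm above the underside), and is the same on all four. 0.04 to 0.18 kg. Origin: centre of the hood's underside; z up, x and y square to the hood's sides
- nozzle_d: the largest of four loose steel hot-air nozzles, standing upright: a square hood 57 x 57 mm and 20 mm high with dark vent slots, and on its middle an upright round collar 20 mm across that rises from 20 to 62 mm, its top looking like a dark bore. The collar is the place to grip (e.g. 46 mm above the underside), and is the same on all four. 0.04 to 0.18 kg. Origin: centre of the hood's underside; z up, x and y square to the hood's sides
- pad_1: one of four identical black rubber pads, 62 x 62 mm, 3 mm thick, fixed 80 mm apart in a straight row on a fixed aluminium rack (76 x 410 mm, 10 mm high); pads 1, 2, 3, 4 follow one another along the rack's +y, number 1 being first. Either end may be the one with the post. Origin: centre of the pad's underside (on the rack's top, 10 mm above the table; the pad's top is 3 mm above the origin); z up, y along the row
- pad_2: one of four identical black rubber pads, 62 x 62 mm, 3 mm thick, fixed 80 mm apart in a straight row on a fixed aluminium rack (76 x 410 mm, 10 mm high); pads 1, 2, 3, 4 follow one another along the rack's +y, number 2 being second. Either end may be the one with the post. Origin: centre of the pad's underside (on the rack's top, 10 mm above the table; the pad's top is 3 mm above the origin); z up, y along the row
- pad_3: one of four identical black rubber pads, 62 x 62 mm, 3 mm thick, fixed 80 mm apart in a straight row on a fixed aluminium rack (76 x 410 mm, 10 mm high); pads 1, 2, 3, 4 follow one another along the rack's +y, number 3 being third. Either end may be the one with the post. Origin: centre of the pad's underside (on the rack's top, 10 mm above the table; the pad's top is 3 mm above the origin); z up, y along the row
- pad_4: one of four identical black rubber pads, 62 x 62 mm, 3 mm thick, fixed 80 mm apart in a straight row on a fixed aluminium rack (76 x 410 mm, 10 mm high); pads 1, 2, 3, 4 follow one another along the rack's +y, number 4 being last. Either end may be the one with the post. Origin: centre of the pad's underside (on the rack's top, 10 mm above the table; the pad's top is 3 mm above the origin); z up, y along the row
- end_post: short brass post with a wider cap, 24 mm across and 22 mm high, fixed upright on the rack at one end of the row, 65 mm beyond the centre of the end pad, beside pad 1 or beside pad 4 (the other end has only a tiny flat dark screw). Origin: centre of its underside, on the rack's top
- phone: bystander: phone lying flat, black case and pale grey screen, 148 x 72 x 8 mm, loose; to be left alone. Origin: centre of its underside
- flux_jar: bystander: small closed jar, 44 mm across and 40 mm high, loose; to be left alone. Origin: centre of its underside
- tweezers: bystander: dark tweezers lying flat, about 118 mm long and 6 mm high, loose; to be left alone. Origin: on its underside near the middle
Not all that is in view belongs to the job. What is shaped like the nozzle_c but blue or pink is not meant.

How it is judged:
By the outcome, as a careful person would: the job done as asked, in the order asked, and still so for the second after the job is handed in, with the robot touching nothing.
It also fails if it takes over 96 s, if anything falls off the work surface, if the arm or the gripper's body presses on something with over 40 N, if the wrist force passes 120 N, or if a joint passes its speed limit or range.

## Robot

A 6-joint arm with a two-finger parallel gripper is mounted at the origin on the work surface. World frame = base frame: x ahead of the robot, y to its left, z up, the work surface at z = 0. Lengths are in mm, angles in rad, forces in N, time in s.
With the tool pointing down it reaches from about 350 to 850 mm from the base axis. Payload 8.1 kg.
Tool frame: the origin (TCP) lies at the very end of the fingers, on their centre line; the grasp point (between the pads) lies 19 mm behind it (ctrl.pinch_z is the distance from the TCP to the grasp point, in mm); z points along the fingers, y is the line along which they close (so a half turn about z gives the same grasp; the last joint's range is limited). The gripper opens to 85 mm and grips with 20 to 120 N. Pads are 22 mm wide; open, the fingers measure 114 mm over their backs; the gripper's body (76 mm by 85 mm) begins 54 mm behind the grasp point. The pads swing forward as they close: fully open they stand 13 mm farther back than shut.
Start: joints at [1.237, 0.13, 1.488, -0, 1.523, -0.085], TCP at [147.722, 581.535, 231.292] pointing down, gripper open.
Joint ranges: [-2.96, 2.96], [-0.89, 2.26], [0.02, 2.5], [-1.34, 4.48], [0, 2.73], [-2.66, 2.66]. Speed limits (rad/s): [2.39, 2.39, 2.79, 3.14, 3.14, 3.14].

## Interface

Orientations are given as [roll, pitch, yaw] about the fixed x, y, z axes, in that order (R = Rz(yaw) Ry(pitch) Rx(roll)).
In Python, from workcell import ctrl gives the robot as it stands.
- The arm moves only by the tool arm_command, never from a script. Its argument "plan" is a list of rows, each an object of numbers: "ax", "ay", "az": the turn, a rotation vector about the tool's x, y, z in rad; "tx", "ty", "tz": the shift along the tool's x, y, z in mm; "fingers": the gripper command: -1 is shut, 1 is fully open, values between are in proportion. In form: [{"ax": .., "ay": .., "az": .., "tx": .., "ty": .., "tz": .., "fingers": ..}, ...]. A call has exactly 8 rows; each row shifts and turns the commanded pose from where the row before left it, along the tool's axes as they then stand; what a row does not reach is not made up. A row lasts 1/10 s, in which the tool goes at most 50 mm and 8.59 degrees, less where a joint would pass 70% of its speed; a pose out of reach is approached as far as the arm can. A call is refused whole if a number of a shift passes 50 or a number of a turn 0.15, either way. A call with a gripper value outside its range is refused whole. The fingers move at their own pace and stop on an object; "force" is the grip in N (left out, the last holds). Time passes only in rows, so rows that do not move let the fingers close, or fill a call up. It gives the time, the measured TCP pose, the force, the opening and the grip force at its end, in the units of the state.
- ctrl.observe(): the state, without advancing time (a new reading comes with each control period).
- ctrl.capture(name): name is "side" or "top" or "wrist"; returns a dict with "image" (384x512x3 uint8, red, green, blue), "range_z" (384x512 float32, mm along the optical axis (not along the pixel's ray), 0 where there is no reading), "fx", "fy", "cx", "cy" (pixels), "pose" (4x4, takes a point from camera to world coordinates). Camera axes: x right, y down, z forward; pixel columns grow to the right and rows downward; lengths in mm; the calibration is good to about 2 mm. A picture is of the moment at which its call begins.
- ctrl.sign_off(): hands the job in; it is judged then, once.
The state is a dict: "clock": time; "joint_pos": joint angles; "dq": joint speeds; "joint_torque": joint torques, N m; "position": TCP position; "tcp_rot": TCP orientation; "force": force on the tool from outside, world axes, zero at the start; "moment": the same for the moment, N m; "gripper_width": finger opening in mm; "gripper_force": force on a finger pad.
Only numpy, scipy, OpenCV 4.12 (cv2) and the standard library are available. Lean on these libraries where they do the work, as an engineer would, in place of code of your own. Each camera call takes 0.05 s, during which the arm holds its last target. There are 200 camera calls.

## Working session

There is one attempt and no reset: what is moved stays moved. The work goes in short steps, Python scripts to look and compute and a tool call to move; the robot and the scene stay as the last step left them, time stands still between calls to the robot, and variables do not carry over. Pictures are saved under pics/ and viewed, at most 14 in all, crops included, and the job is handed in when it is done.

Besides the shell and the picture viewer there is one more tool, called after "Emit:" as a command line: name --argument value ..., lists and objects as JSON in quotes. arm_command: Moves the arm, as the interface text tells. Its arguments: {"type":"object","properties":{"plan":{"type":"array","items":{"type":"object","properties":{"ax":{"type":"number"},"ay":{"type":"number"},"az":{"type":"number"},"tx":{"type":"number"},"ty":{"type":"number"},"tz":{"type":"number"},"fingers":{"type":"number"}}}},"force":{"type":"number"}},"required":["plan"]}

```bash
ls; mkdir -p pics; python3 - <<'E'
from workcell import ctrl
import cv2,numpy as np,pickle
d={}
for n in("top","side","wrist"):
    c=ctrl.capture(n);d[n]=c;cv2.imwrite(f"pics/{n}0.png",c["image"][:,:,::-1])
    print(n,c["fx"],c["cx"],c["cy"],np.round(c["pose"],3).tolist(),(c["range_z"]>0).mean())
pickle.dump(d,open("c0.pkl","wb"))
cv2.imwrite("pics/top0b.png",cv2.resize(d["top"]["image"][:,:,::-1],(800,600),interpolation=cv2.INTER_CUBIC))
s=ctrl.observe();print(s["clock"],s["position"],s["tcp_rot"],s["gripper_width"],ctrl.pinch_z)
E
```

```text
pics
top 376.9206510556045 254.5737323299233 193.78256007424315 [[0.017, -0.995, 0.098, 436.149], [-1.0, -0.016, 0.016, -9.836], [-0.014, -0.099, -0.995, 1042.022], [0.0, 0.0, 0.0, 1.0]] 0.9960886637369791
side 465.02042681245155 250.65963766021375 200.4440792758085 [[0.998, -0.053, 0.046, 475.866], [-0.069, -0.599, 0.798, -1103.841], [-0.015, -0.799, -0.601, 871.153], [0.0, 0.0, 0.0, 1.0]] 0.99615478515625
wrist 338.38909300746326 253.48476310149613 185.95620734304842 [[0.246, 0.929, 0.277, 76.616], [0.969, -0.235, -0.072, 598.681], [-0.002, 0.286, -0.958, 373.278], [0.0, 0.0, 0.0, 1.0]] 0.9959920247395834
0.15 [147.5971654  581.1326748  230.49704834] [-3.14017885e+00 -1.00992885e-04  2.89277330e+00] 85.47030229234495 18.700000000000003
```

View pics/top0b.png

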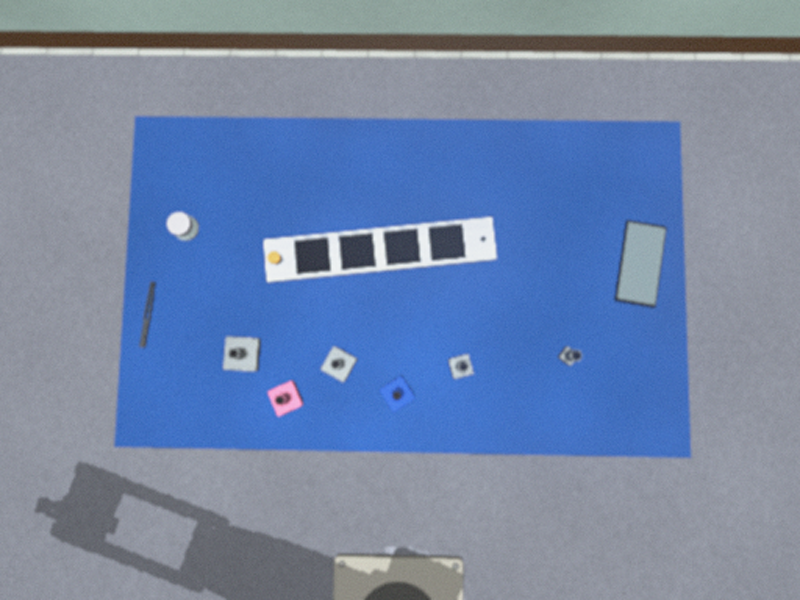

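View pics/side0.png

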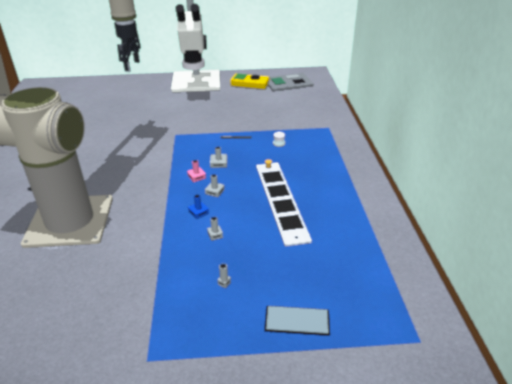

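The top view shows the rack from (265,260) to (495,240) with the post on its left end at (275,258). The pads are at (312,255), (357,251), (402,246) and (447,242). The steel nozzles, largest to smallest, are at (240,354), (338,364), (461,366) and (570,356). The pink and blue ones at (285,398) and (397,392) are decoys.

```bash
cat > h.py <<'E'
import numpy as np,cv2
from scipy import ndimage
def ray(c,uv,z):
    uv=np.atleast_2d(np.asarray(uv,float));P=np.asarray(c["pose"])
    d=np.c_[(uv[:,0]-c["cx"])/c["fx"],(uv[:,1]-c["cy"])/c["fy"],np.ones(len(uv))]@P[:3,:3].T
    return (P[:3,3]+d*((z-P[2,3])/d[:,2])[:,None])[:,:2]
def world(c):
    v,u=np.mgrid[:384,:512];r=c["range_z"];P=np.asarray(c["pose"])
    q=np.stack([(u-c["cx"])/c["fx"]*r,(v-c["cy"])/c["fy"]*r,r],-1)
    return q@P[:3,:3].T+P[:3,3]
def blobs(c,mask,z,amin,amax):
    "minAreaRect of each blob, cast on plane z: centre, sides, yaw of first side mod 90"
    out=[];L,n=ndimage.label(mask)
    for i in range(1,n+1):
        m=(L==i);a=m.sum()
        if not amin<a<amax: continue
        m=ndimage.binary_fill_holes(m).astype(np.uint8)
        k=max(cv2.findContours(m,cv2.RETR_EXTERNAL,cv2.CHAIN_APPROX_NONE)[0],key=len)[:,0]
        w=ray(c,k,z).astype(np.float32)
        r=cv2.minAreaRect(w);uv=k.mean(0)
        out.append((np.round(uv),np.round(r[0],1),np.round(r[1],1),round(((r[2]+45)%90)-45,1)))
    return out
E
python3 - <<'E'
from h import *
import pickle
d=pickle.load(open("c0.pkl","rb"))
for n in("top","side"):
    c=d[n];W=world(c);im=c["image"].astype(int);hsv=cv2.cvtColor(c["image"],cv2.COLOR_RGB2HSV)
    inb=(W[...,0]>250)&(W[...,0]<800)&(abs(W[...,1])<480)
    print(n,"collars");L,k=ndimage.label(inb&(W[...,2]>35)&(W[...,2]<75))
    for i in range(1,k+1):
        p=W[L==i]
        if len(p)>8: print(np.round(p.mean(0),1),np.round(p.max(0)-p.min(0)),len(p),hsv[L==i].mean(0).round())
    t=W[200:300,100:400,2];print("ztable",np.median(W[inb][:,2]))
    print("hood/grey");
    for b in blobs(c,inb&(hsv[...,1]<70)&(hsv[...,2]>70),20,20,3000):print(*b)
    print("pads")
    for b in blobs(c,inb&(hsv[...,2]<75),13,100,2000):print(*b)
E
```

```text
top collars
[669.5 391.1  40. ] [37. 38. 11.] 167 [116.   9. 230.]
[445.8 276.   57.9] [19. 19. 29.] 67 [102.  18. 116.]
[ 451.8 -286.6   58.4] [16. 19. 32.] 63 [109.  65. 122.]
[431.3 107.2  60.7] [18. 19. 26.] 53 [104.  23. 132.]
[ 430.7 -102.3   61.8] [16. 17. 32.] 50 [108.  41. 133.]
[381.9   5.5  61.9] [18. 18. 29.] 48 [113. 135. 147.]
[371.1 197.3  58.8] [19. 19. 32.] 64 [163.  82. 150.]
ztable 1.3994660950036177
hood/grey
[116. 144.] [669.8 392.8] [57.7 41.8] -30.0
[410. 168.] [ 614.3 -416.1] [ 67.7 140.6] -9.2
[ 92. 212.] [480.  448.2] [ 5.9 44.1] -6.1
[154. 226.] [444.6 277.1] [59.1 57. ] -2.1
[216. 233.] [430.4 107.3] [47.4 46.4] -29.6
[364. 228.] [ 449.4 -288.5] [28.  21.2] -44.9
[295. 234.] [ 429.6 -103.3] [34.9 34.8] 16.8
pads
[200. 163.] [620.5 160.4] [51.2 51.8] 6.8
side collars
[668.7 389.2  39.8] [37. 47.  9.] 58 [114.  18. 233.]
[444.7 272.6  52.9] [18. 24. 30.] 52 [105.  58. 147.]
[369.6 195.   51.8] [20. 20. 29.] 58 [155. 105. 172.]
[429.8 103.6  52.3] [19. 24. 31.] 62 [104.  53. 144.]
[380.8   1.   53. ] [19. 23. 29.] 70 [110. 208. 163.]
[ 429.9 -108.3   53.3] [19. 18. 31.] 77 [105.  58. 143.]
[ 450.6 -293.8   53.4] [20. 26. 32.] 99 [105.  52. 137.]
ztable 1.317493429073636
hood/grey
[279. 139.] [671.5 397.5] [97.4 37.5] -6.2
[155. 247.] [268.  -23.7] [ 28.2 941.3] 0.1
[218. 159.] [447.  288.8] [119.4  55.9] -5.0
[282. 202.] [630.9  36.3] [ 76.7 435.4] 6.5
[214. 186.] [434.5 115.6] [102.9  51.5] -16.0
[214. 229.] [426.7 -95.5] [35. 87.] 13.9
[223. 275.] [ 451.3 -279.8] [72.5 27.4] -1.8
[297. 320.] [ 614.2 -431.5] [ 67.2 139.2] -9.2
pads
[272. 177.] [620.2 160.5] [51.2 46. ] 6.1
[278. 190.] [629.8  80.9] [50.5 46.7] 6.8
[284. 206.] [638.6   1.5] [51.  47.8] 7.9
[290. 222.] [647.8 -77.8] [51.9 49.4] 7.4
```

View pics/wrist0.png

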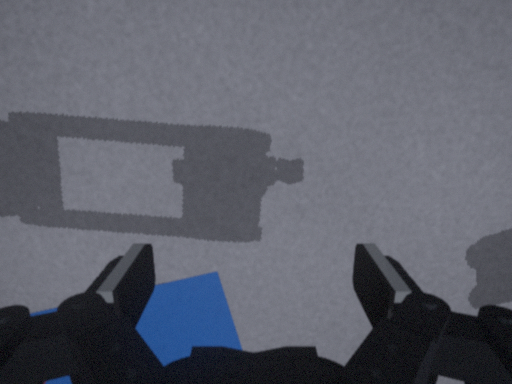

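Wrist view: only the fingers (about (150,300) and (360,300)) and the mat corner at (220,275) are visible. The row direction is yaw 6.6° and the pads are found to within 1–2 mm. I'll add a helper that works out the shifts, then start moving and check each nozzle with the wrist camera on the way.

```bash
cat > go.py <<'E'
import sys,numpy as np
from workcell import ctrl
from scipy.spatial.transform import Rotation as R
def plan(tgt,n,start=None):
    "tgt x y z yaw: equal rows, shift given in the tool axes"
    s=ctrl.observe();p=np.array(s["position"]);r=R.from_euler("xyz",s["tcp_rot"])
    e=R.from_euler("xyz",[np.pi,0,tgt[3]]);w=(r.inv()*e).as_rotvec()/n
    d=(np.array(tgt[:3])-p)/n
    print("t",round(s["clock"],2),"pos",p.round(1),"rpy",np.round(s["tcp_rot"],3),"q",np.round(s["joint_pos"],2),"w",round(s["gripper_width"],1))
    print("turn/row",w.round(4))
    for i in range(n):
        print(i,r.inv().apply(d).round(1)); r=r*R.from_rotvec(w)
if __name__=="__main__": plan([float(a) for a in sys.argv[1:5]],int(sys.argv[5]))
E
python3 go.py 445 277 231 3.105 12
```

```text
t 0.15 pos [147.6 581.1 230.5] rpy [-3.14  -0.     2.893] q [ 1.24  0.13  1.49 -0.    1.52 -0.09] w 85.5
turn/row [-0.0001 -0.     -0.0177]
0 [-30.3 -18.5  -0. ]
1 [-29.9 -19.   -0. ]
2 [-29.6 -19.5  -0. ]
3 [-29.2 -20.   -0. ]
4 [-28.9 -20.6  -0. ]
5 [-28.5 -21.1  -0. ]
6 [-28.1 -21.6  -0. ]
7 [-27.8 -22.1  -0. ]
8 [-27.4 -22.5  -0. ]
9 [-27. -23.  -0.]
10 [-26.5 -23.5  -0. ]
11 [-26.1 -24.   -0. ]
```

Emit:
arm_command --plan '[{"tx":-30,"ty":-18,"az":-0.018,"fingers":1},{"tx":-30,"ty":-19,"az":-0.018,"fingers":1},{"tx":-30,"ty":-19,"az":-0.018,"fingers":1},{"tx":-29,"ty":-20,"az":-0.018,"fingers":1},{"tx":-29,"ty":-21,"az":-0.018,"fingers":1},{"tx":-29,"ty":-21,"az":-0.018,"fingers":1},{"tx":-28,"ty":-22,"az":-0.018,"fingers":1},{"tx":-28,"ty":-22,"az":-0.018,"fingers":1}]'

```text
$.plan[0]: bad value
```

Emit:
arm_command --plan '[{"tx":-27,"ty":-23,"az":-0.018,"fingers":1},{"tx":-27,"ty":-23,"az":-0.018,"fingers":1},{"tx":-26,"ty":-24,"az":-0.018,"fingers":1},{"tx":-26,"ty":-24,"az":-0.018,"fingers":1},{"fingers":1},{"fingers":1},{"fingers":1},{"fingers":1}]'

```text
$.plan[0]: bad value
```

```bash
cat > look.py <<'E'
import sys,pickle
from h import *
from workcell import ctrl
n=sys.argv[1];c=ctrl.capture("wrist");pickle.dump(c,open(n+".pkl","wb"));cv2.imwrite(f"pics/{n}.png",c["image"][:,:,::-1])
s=ctrl.observe();print(s["clock"],np.round(s["position"],1),np.round(s["tcp_rot"],3))
W=world(c);hsv=cv2.cvtColor(c["image"],cv2.COLOR_RGB2HSV)
print("mat z",np.median(W[(hsv[...,0]>100)&(hsv[...,0]<125)&(hsv[...,1]>150)][:,2]))
L,k=ndimage.label((W[...,2]>54)&(W[...,2]<70)&(np.indices(L.shape)[0]<245 if False else True))
for i in range(1,k+1):
    p=W[L==i]
    if 60<len(p): print("top",np.round(p.mean(0),1),np.round(p.max(0)-p.min(0)),len(p))
L,k=ndimage.label((W[...,2]>12)&(W[...,2]<70)&(hsv[...,1]<90))
for i in range(1,k+1):
    p=W[(L==i)&(W[...,2]>15)&(W[...,2]<24)]
    if len(p)>60:
        r=cv2.minAreaRect(p[:,:2].astype(np.float32));print("hood",np.round(r[0],1),np.round(r[1],1),round((r[2]+45)%90-45,1),len(p))
E
python3 go.py 445 277 231 3.105 1; python3 look.py d1
```

```text
t 0.15 pos [147.6 581.1 230.5] rpy [-3.14  -0.     2.893] q [ 1.24  0.13  1.49 -0.    1.52 -0.09] w 85.5
turn/row [-0.0014 -0.0003 -0.2122]
0 [-3.631e+02 -2.215e+02 -2.000e-01]
0.2 [147.6 581.2 230.7] [-3.14  -0.     2.893]
mat z 1.014277896697422
```

View pics/d1.png

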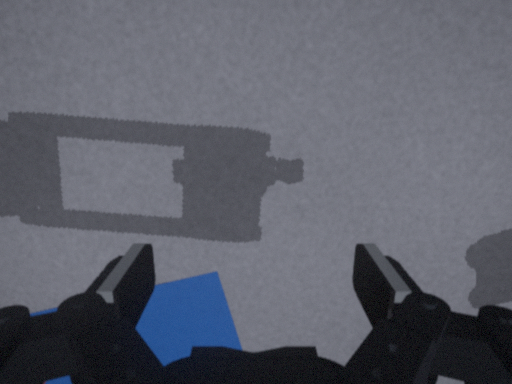

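The calls were refused and the arm has not moved, so this picture matches the first wrist view. Each row probably needs all seven keys.

Emit:
arm_command --plan '[{"ax":0,"ay":0,"az":-0.018,"tx":-30,"ty":-18,"tz":0,"fingers":1},{"ax":0,"ay":0,"az":-0.018,"tx":-30,"ty":-19,"tz":0,"fingers":1},{"ax":0,"ay":0,"az":-0.018,"tx":-30,"ty":-19,"tz":0,"fingers":1},{"ax":0,"ay":0,"az":-0.018,"tx":-29,"ty":-20,"tz":0,"fingers":1},{"ax":0,"ay":0,"az":-0.018,"tx":-29,"ty":-21,"tz":0,"fingers":1},{"ax":0,"ay":0,"az":-0.018,"tx":-29,"ty":-21,"tz":0,"fingers":1},{"ax":0,"ay":0,"az":-0.018,"tx":-28,"ty":-22,"tz":0,"fingers":1},{"ax":0,"ay":0,"az":-0.018,"tx":-28,"ty":-22,"tz":0,"fingers":1}]'

```text
clock: 1.0
position: [347.7, 377.9, 231.2]
tcp_rot: [-3.142, -0.0, 3.038]
force: [0.0, 1.0, 0.9]
gripper_width: 85.7
gripper_force: 0.0
```

Emit:
arm_command --plan '[{"ax":0,"ay":0,"az":-0.018,"tx":-27,"ty":-23,"tz":0,"fingers":1},{"ax":0,"ay":0,"az":-0.018,"tx":-27,"ty":-23,"tz":0,"fingers":1},{"ax":0,"ay":0,"az":-0.018,"tx":-26,"ty":-24,"tz":0,"fingers":1},{"ax":0,"ay":0,"az":-0.018,"tx":-26,"ty":-24,"tz":0,"fingers":1},{"ax":0,"ay":0,"az":0,"tx":0,"ty":0,"tz":0,"fingers":1},{"ax":0,"ay":0,"az":0,"tx":0,"ty":0,"tz":0,"fingers":1},{"ax":0,"ay":0,"az":0,"tx":0,"ty":0,"tz":0,"fingers":1},{"ax":0,"ay":0,"az":0,"tx":0,"ty":0,"tz":0,"fingers":1}]'

```text
clock: 1.8
position: [444.6, 278.0, 231.2]
tcp_rot: [3.141, -0.0, 3.11]
force: [-0.4, -1.0, -0.6]
gripper_width: 85.4
gripper_force: 0.0
```

```bash
python3 go.py 445 277 231 3.105 1; python3 look.py d1b
```

```text
t 1.8 pos [444.6 278.  231.2] rpy [ 3.141 -0.     3.11 ] q [ 0.46 -0.07  1.7   0.    1.52 -1.08] w 85.4
turn/row [ 0.0002 -0.0003  0.0052]
0 [-0.4 -1.   0.2]
1.85 [444.7 278.  231.3] [ 3.141 -0.     3.11 ]
mat z 0.8165840267371323
top [369.5 200.6  62.1] [20. 20. 10.] 437
top [429.2 110.7  61.7] [19. 20. 11.] 413
top [443.8 279.2  62. ] [19. 19. 10.] 353
hood [369.6 199.3] [46.2 46. ] 25.1 1540
hood [429.6 108.9] [46.8 46.5] -27.8 1356
hood [444.6 279.3] [56.6 57.2] -2.4 2349
hood [659.9 389.1] [18.8 37.1] 20.1 142
```

View pics/d1b.png

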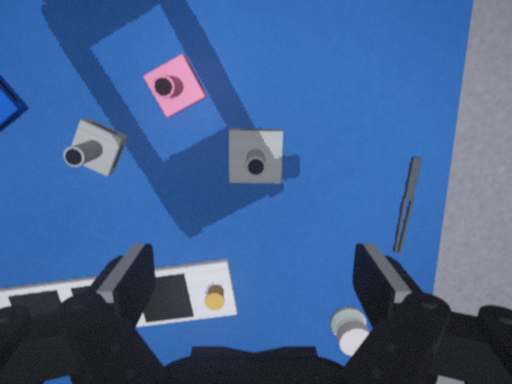

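This wrist view shows nozzle d at (255,157), c at (98,148), pink at (174,85), and the rack with its post at (215,300). Depth readings are clean. Next I hover over the rack to measure the pads with the same camera.

```bash
python3 go.py 640 40 300 3.257 8
```

```text
t 1.85 pos [444.7 278.  231.3] rpy [ 3.141 -0.     3.11 ] q [ 0.46 -0.07  1.7   0.    1.52 -1.08] w 85.3
turn/row [ 0.     -0.     -0.0183]
0 [-25.3 -29.   -8.6]
1 [-24.8 -29.4  -8.6]
2 [-24.3 -29.9  -8.6]
3 [-23.7 -30.3  -8.6]
4 [-23.1 -30.8  -8.6]
5 [-22.6 -31.2  -8.6]
6 [-22.  -31.6  -8.6]
7 [-21.4 -32.   -8.6]
```

Emit:
arm_command --plan '[{"ax":0,"ay":0,"az":-0.02,"tx":-29,"ty":-33,"tz":-10,"fingers":1},{"ax":0,"ay":0,"az":-0.02,"tx":-28,"ty":-34,"tz":-10,"fingers":1},{"ax":0,"ay":0,"az":-0.02,"tx":-27,"ty":-35,"tz":-10,"fingers":1},{"ax":0,"ay":0,"az":-0.02,"tx":-27,"ty":-35,"tz":-10,"fingers":1},{"ax":0,"ay":0,"az":-0.02,"tx":-26,"ty":-36,"tz":-10,"fingers":1},{"ax":0,"ay":0,"az":-0.02,"tx":-25,"ty":-36,"tz":-10,"fingers":1},{"ax":0,"ay":0,"az":-0.027,"tx":-25,"ty":-37,"tz":-9,"fingers":1},{"ax":0,"ay":0,"az":0,"tx":0,"ty":0,"tz":0,"fingers":1}]'

```text
clock: 2.65
position: [641.7, 32.3, 300.6]
tcp_rot: [-3.14, 0.001, -3.03]
force: [-0.7, -0.5, -0.1]
gripper_width: 85.5
gripper_force: 0.0
```

```bash
python3 look.py rack; python3 - <<'E'
from h import *
import pickle
c=pickle.load(open("rack.pkl","rb"));W=world(c);hsv=cv2.cvtColor(c["image"],cv2.COLOR_RGB2HSV)
m=(hsv[...,2]<90)&(W[...,0]>540)&(W[...,0]<720)&(W[...,2]<25)
for b in blobs(c,m,13,200,9000):print(*b)
E
python3 go.py 450 -288 231 3.257 10
```

```text
2.7 [640.3  34.6 300. ] [-3.141 -0.    -3.03 ]
mat z 0.7573614292822981
hood [460.  277.5] [58.5 26.8] -2.1 1157
hood [674.4 375.7] [24.4  6. ] 16.4 62
[169. 139.] [648.3 -76.8] [60.2 59.6] 6.7
[293. 139.] [629.7  81.1] [58.8 59.7] 6.5
[356. 139.] [620.  160.4] [57.4 59.5] 6.5
[231. 139.] [639.3   1.6] [57.6 59.3] 6.5
t 2.7 pos [640.3  34.6 300. ] rpy [-3.141 -0.    -3.03 ] q [-0.03  0.23  1.26 -0.    1.66 -1.71] w 85.2
turn/row [-0.     -0.     -0.0003]
0 [ 22.5 -29.9   6.9]
1 [ 22.5 -29.9   6.9]
2 [ 22.5 -29.9   6.9]
3 [ 22.5 -29.9   6.9]
4 [ 22.6 -29.9   6.9]
5 [ 22.6 -29.9   6.9]
6 [ 22.6 -29.9   6.9]
7 [ 22.6 -29.9   6.9]
8 [ 22.6 -29.9   6.9]
9 [ 22.6 -29.9   6.9]
```

View pics/rack.png

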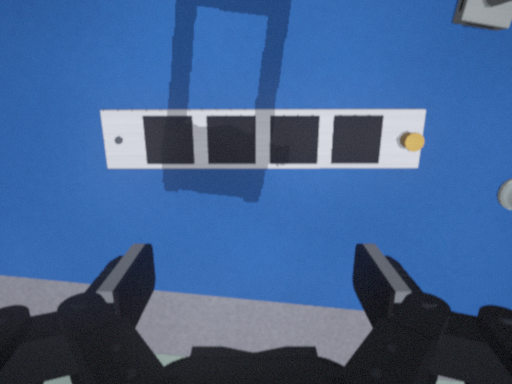

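The rack view shows four pads at (169,139), (231,139), (293,139) and (356,139), with the brass post at (413,141) on the right, which is +y. The cameras agree to 1 mm. Next is nozzle a.

Emit:
arm_command --plan '[{"ax":0,"ay":0,"az":0,"tx":23,"ty":-30,"tz":7,"fingers":1},{"ax":0,"ay":0,"az":0,"tx":23,"ty":-30,"tz":7,"fingers":1},{"ax":0,"ay":0,"az":0,"tx":23,"ty":-30,"tz":7,"fingers":1},{"ax":0,"ay":0,"az":0,"tx":23,"ty":-30,"tz":7,"fingers":1},{"ax":0,"ay":0,"az":0,"tx":23,"ty":-30,"tz":7,"fingers":1},{"ax":0,"ay":0,"az":0,"tx":23,"ty":-30,"tz":7,"fingers":1},{"ax":0,"ay":0,"az":0,"tx":23,"ty":-30,"tz":7,"fingers":1},{"ax":0,"ay":0,"az":0,"tx":23,"ty":-30,"tz":7,"fingers":1}]'

```text
clock: 3.5
position: [483.0, -222.5, 244.0]
tcp_rot: [3.141, 0.0, -3.025]
force: [0.5, -1.1, 0.7]
gripper_width: 85.4
gripper_force: 0.0
```

Emit:
arm_command --plan '[{"ax":0,"ay":0,"az":0,"tx":21,"ty":-30,"tz":7,"fingers":1},{"ax":0,"ay":0,"az":0,"tx":21,"ty":-29,"tz":6,"fingers":1},{"ax":0,"ay":0,"az":0,"tx":0,"ty":0,"tz":0,"fingers":1},{"ax":0,"ay":0,"az":0,"tx":0,"ty":0,"tz":0,"fingers":1},{"ax":0,"ay":0,"az":0,"tx":0,"ty":0,"tz":0,"fingers":1},{"ax":0,"ay":0,"az":0,"tx":0,"ty":0,"tz":0,"fingers":1},{"ax":0,"ay":0,"az":0,"tx":0,"ty":0,"tz":0,"fingers":1},{"ax":0,"ay":0,"az":0,"tx":0,"ty":0,"tz":0,"fingers":1}]'

```text
clock: 4.3
position: [449.2, -286.0, 231.4]
tcp_rot: [-3.142, 0.0, -3.026]
force: [-0.9, 0.1, -1.0]
gripper_width: 85.4
gripper_force: 0.0
```

```bash
python3 look.py a1
```

```text
4.35 [ 449.1 -286.2  231.4] [-3.142  0.    -3.026]
mat z 0.7752043584021919
top [ 449.6 -289.3   62. ] [20. 19. 10.] 352
top [ 428.5 -105.2   61.4] [19. 19. 10.] 411
hood [ 429.1 -103.9] [35.4 35.1] 15.8 691
hood [ 450.1 -289.4] [23.4 23.8] -36.5 185
```

View pics/a1.png

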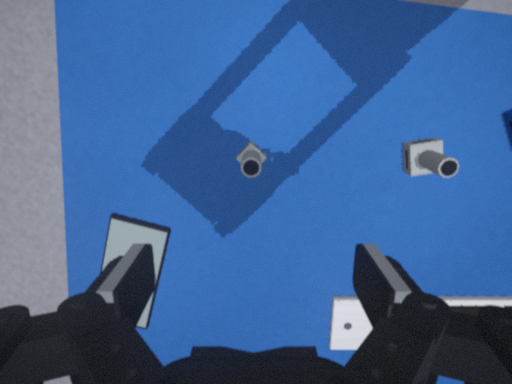

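Nozzle a is at (251,157) in this view, about (450,−289) mm with yaw −36.5°. I'll turn and descend.

```bash
python3 go.py 450 -289.2 120 2.505 6;
```

```text
t 4.35 pos [ 449.1 -286.2  231.4] rpy [-3.142  0.    -3.026] q [-0.66 -0.05  1.68  0.    1.52 -2.35] w 85.2
turn/row [-0.      0.      0.1253]
0 [-0.1 -0.5 18.6]
1 [-0.1 -0.5 18.6]
2 [-0.2 -0.5 18.6]
3 [-0.3 -0.4 18.6]
4 [-0.3 -0.4 18.6]
5 [-0.4 -0.4 18.6]
```

Emit:
arm_command --plan '[{"ax":0,"ay":0,"az":0.125,"tx":-0.1,"ty":-0.5,"tz":18.5,"fingers":1},{"ax":0,"ay":0,"az":0.125,"tx":-0.1,"ty":-0.5,"tz":18.5,"fingers":1},{"ax":0,"ay":0,"az":0.125,"tx":-0.2,"ty":-0.5,"tz":18.5,"fingers":1},{"ax":0,"ay":0,"az":0.125,"tx":-0.3,"ty":-0.4,"tz":18.5,"fingers":1},{"ax":0,"ay":0,"az":0.125,"tx":-0.3,"ty":-0.4,"tz":18.5,"fingers":1},{"ax":0,"ay":0,"az":0.125,"tx":-0.4,"ty":-0.4,"tz":18.5,"fingers":1},{"ax":0,"ay":0,"az":0,"tx":0,"ty":0,"tz":0,"fingers":1},{"ax":0,"ay":0,"az":0,"tx":0,"ty":0,"tz":0,"fingers":1}]'

```text
clock: 5.15
position: [449.5, -289.5, 120.4]
tcp_rot: [3.142, -0.001, 2.51]
force: [-0.8, 0.5, 1.0]
gripper_width: 85.4
gripper_force: 0.0
```

```bash
python3 go.py 450 -289.2 28 2.505 1;
```

```text
t 5.15 pos [ 449.5 -289.5  120.4] rpy [ 3.142e+00 -1.000e-03  2.510e+00] q [-0.67  0.04  1.79  0.    1.31 -1.61] w 85.4
turn/row [ 0.     -0.0007  0.0046]
0 [-0.3  0.5 92.4]
```

Emit:
arm_command --plan '[{"ax":0,"ay":0,"az":0,"tx":-0.3,"ty":0.5,"tz":20,"fingers":1},{"ax":0,"ay":0,"az":0,"tx":0,"ty":0,"tz":25,"fingers":1},{"ax":0,"ay":0,"az":0,"tx":0,"ty":0,"tz":22,"fingers":1},{"ax":0,"ay":0,"az":0,"tx":0,"ty":0,"tz":16,"fingers":1},{"ax":0,"ay":0,"az":0,"tx":0,"ty":0,"tz":9.4,"fingers":1},{"ax":0,"ay":0,"az":0,"tx":0,"ty":0,"tz":0,"fingers":1},{"ax":0,"ay":0,"az":0,"tx":0,"ty":0,"tz":0,"fingers":0},{"ax":0,"ay":0,"az":0,"tx":0,"ty":0,"tz":0,"fingers":-1}]' --force 40

```text
clock: 5.95
position: [451.2, -290.2, 29.5]
tcp_rot: [-3.142, 0.002, 2.506]
force: [0.0, -0.2, -0.5]
gripper_width: 59.1
gripper_force: 0.0
```

Emit:
arm_command --plan '[{"ax":0,"ay":0,"az":0,"tx":0,"ty":0,"tz":0,"fingers":-1},{"ax":0,"ay":0,"az":0,"tx":0,"ty":0,"tz":0,"fingers":-1},{"ax":0,"ay":0,"az":0,"tx":0,"ty":0,"tz":0,"fingers":-1},{"ax":0,"ay":0,"az":0,"tx":0,"ty":0,"tz":0,"fingers":-1},{"ax":0,"ay":0,"az":0,"tx":0,"ty":0,"tz":0,"fingers":-1},{"ax":0,"ay":0,"az":0,"tx":0,"ty":0,"tz":0,"fingers":-1},{"ax":0,"ay":0,"az":0,"tx":0,"ty":0,"tz":0,"fingers":-1},{"ax":0,"ay":0,"az":0,"tx":0,"ty":0,"tz":0,"fingers":-1}]'

```text
clock: 6.75
position: [450.4, -289.6, 28.2]
tcp_rot: [-3.142, 0.001, 2.506]
force: [-0.4, 0.3, 5.8]
gripper_width: 18.7
gripper_force: 39.5
```

```bash
python3 go.py 450 -289.2 28 2.505 1;  python3 go.py 620.2 160.5 140 -3.026 14|grep -v pos
```

```text
t 6.75 pos [ 450.4 -289.6   28.2] rpy [-3.142e+00  1.000e-03  2.506e+00] q [-0.67  0.16  1.85 -0.    1.13 -1.6 ] w 18.7
turn/row [-0.      0.0006  0.0009]
0 [0.6 0.1 0.2]
turn/row [-0.      0.     -0.0537]
0 [ 9.3 33.1 -8. ]
1 [ 7.5 33.5 -8. ]
2 [ 5.7 33.9 -8. ]
3 [ 3.9 34.1 -8. ]
4 [ 2.1 34.3 -8. ]
5 [ 0.2 34.4 -8. ]
6 [-1.6 34.3 -8. ]
7 [-3.5 34.2 -8. ]
8 [-5.3 34.  -8. ]
9 [-7.1 33.6 -8. ]
10 [-8.9 33.2 -8. ]
11 [-10.7  32.7  -8. ]
12 [-12.4  32.   -8. ]
13 [-14.1  31.3  -8. ]
```

Emit:
arm_command --plan '[{"ax":0,"ay":0,"az":0,"tx":0,"ty":0,"tz":-12,"fingers":-1},{"ax":0,"ay":0,"az":0,"tx":0,"ty":0,"tz":-25,"fingers":-1},{"ax":0,"ay":0,"az":0,"tx":0,"ty":0,"tz":-30,"fingers":-1},{"ax":0,"ay":0,"az":0,"tx":0,"ty":0,"tz":-30,"fingers":-1},{"ax":0,"ay":0,"az":0,"tx":0,"ty":0,"tz":-15,"fingers":-1},{"ax":0,"ay":0,"az":-0.054,"tx":9,"ty":33,"tz":0,"fingers":-1},{"ax":0,"ay":0,"az":-0.054,"tx":7.5,"ty":33.5,"tz":0,"fingers":-1},{"ax":0,"ay":0,"az":-0.054,"tx":5.7,"ty":34,"tz":0,"fingers":-1}]'

```text
clock: 7.55
position: [486.7, -192.2, 139.7]
tcp_rot: [3.142, -0.001, 2.669]
force: [0.0, -0.7, -1.0]
gripper_width: 18.8
gripper_force: 39.4
```

Emit:
arm_command --plan '[{"ax":0,"ay":0,"az":-0.054,"tx":4,"ty":34,"tz":0,"fingers":-1},{"ax":0,"ay":0,"az":-0.054,"tx":2,"ty":34,"tz":0,"fingers":-1},{"ax":0,"ay":0,"az":-0.054,"tx":0,"ty":34.5,"tz":0,"fingers":-1},{"ax":0,"ay":0,"az":-0.054,"tx":-1.6,"ty":34.5,"tz":0,"fingers":-1},{"ax":0,"ay":0,"az":-0.054,"tx":-3.5,"ty":34,"tz":0,"fingers":-1},{"ax":0,"ay":0,"az":-0.054,"tx":-5.3,"ty":34,"tz":0,"fingers":-1},{"ax":0,"ay":0,"az":-0.054,"tx":-7,"ty":33.5,"tz":0,"fingers":-1},{"ax":0,"ay":0,"az":-0.054,"tx":-9,"ty":33,"tz":0,"fingers":-1}]'

```text
clock: 8.35
position: [583.3, 65.0, 139.3]
tcp_rot: [-3.141, -0.001, 3.102]
force: [-0.6, -0.4, -0.2]
gripper_width: 18.9
gripper_force: 39.3
```

Emit:
arm_command --plan '[{"ax":0,"ay":0,"az":-0.054,"tx":-10.7,"ty":32.5,"tz":0,"fingers":-1},{"ax":0,"ay":0,"az":-0.054,"tx":-12.5,"ty":32,"tz":0,"fingers":-1},{"ax":0,"ay":0,"az":-0.054,"tx":-14,"ty":31.5,"tz":0,"fingers":-1},{"ax":0,"ay":0,"az":0,"tx":0,"ty":0,"tz":0,"fingers":-1},{"ax":0,"ay":0,"az":0,"tx":0,"ty":0,"tz":0,"fingers":-1},{"ax":0,"ay":0,"az":0,"tx":0,"ty":0,"tz":0,"fingers":-1},{"ax":0,"ay":0,"az":0,"tx":0,"ty":0,"tz":0,"fingers":-1},{"ax":0,"ay":0,"az":0,"tx":0,"ty":0,"tz":0,"fingers":-1}]'

```text
clock: 9.15
position: [619.4, 159.2, 140.0]
tcp_rot: [-3.141, -0.0, -3.023]
force: [-0.9, 0.5, -0.9]
gripper_width: 19.2
gripper_force: 39.3
```

```bash
python3 go.py 620.2 160.5 41.5 -3.026 1;python3 look.py a2;python3 - <<'E'
from h import *
import pickle
c=pickle.load(open("a2.pkl","rb"));cv2.imwrite("pics/a2c.png",c["image"][100:384,:,::-1])
E
```

```text
t 9.15 pos [619.4 159.2 140. ] rpy [-3.141 -0.    -3.023] q [ 0.17  0.29  1.47 -0.    1.38 -1.52] w 19.2
turn/row [-0.0001 -0.      0.0032]
0 [-1.   1.2 98.5]
9.2 [619.4 159.3 140. ] [-3.142  0.    -3.023]
mat z 0.8240999630785666
hood [473.8 291.3] [ 3.6 29.6] 5.0 191
hood [608.3 220.5] [ 6.5 18.3] -42.5 66
hood [667.6 379.1] [12.8 34.4] -7.8 305
```

View pics/a2.png

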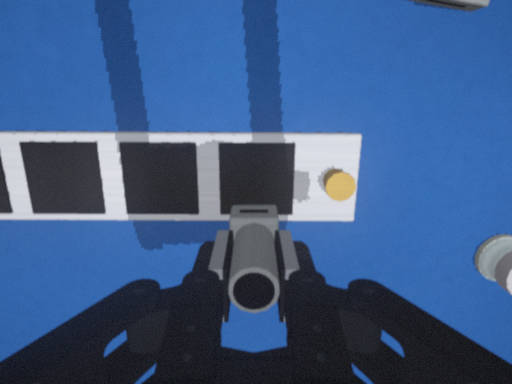

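Nozzle a is held square to the rack, with its hood at (254,210) above the end pad at (257,178) beside the post (340,186). Lower and release.

Emit:
arm_command --plan '[{"ax":0,"ay":0,"az":0,"tx":-1,"ty":1.2,"tz":15,"fingers":-1},{"ax":0,"ay":0,"az":0,"tx":0,"ty":0,"tz":25,"fingers":-1},{"ax":0,"ay":0,"az":0,"tx":0,"ty":0,"tz":25,"fingers":-1},{"ax":0,"ay":0,"az":0,"tx":0,"ty":0,"tz":18,"fingers":-1},{"ax":0,"ay":0,"az":0,"tx":0,"ty":0,"tz":9,"fingers":-1},{"ax":0,"ay":0,"az":0,"tx":0,"ty":0,"tz":4.5,"fingers":-1},{"ax":0,"ay":0,"az":0,"tx":0,"ty":0,"tz":1,"fingers":-1},{"ax":0,"ay":0,"az":0,"tx":0,"ty":0,"tz":0,"fingers":-1}]'

```text
clock: 10.0
position: [621.0, 161.6, 43.3]
tcp_rot: [3.142, 0.001, -3.021]
force: [-0.3, 0.2, 0.5]
gripper_width: 18.8
gripper_force: 39.3
```

```bash
python3 go.py 620.2 160.5 41.5 -3.026 1
```

```text
t 10.0 pos [621.  161.6  43.3] rpy [ 3.142e+00  1.000e-03 -3.021e+00] q [ 0.17  0.39  1.53  0.    1.21 -1.52] w 18.8
turn/row [0.0001 0.0014 0.0045]
0 [ 0.9 -1.   1.8]
```

Emit:
arm_command --plan '[{"ax":0,"ay":0,"az":0,"tx":0.3,"ty":-0.3,"tz":0.5,"fingers":-1},{"ax":0,"ay":0,"az":0,"tx":0,"ty":0,"tz":0.5,"fingers":-1},{"ax":0,"ay":0,"az":0,"tx":0,"ty":0,"tz":0.3,"fingers":-1},{"ax":0,"ay":0,"az":0,"tx":0,"ty":0,"tz":0,"fingers":-1},{"ax":0,"ay":0,"az":0,"tx":0,"ty":0,"tz":0,"fingers":-1},{"ax":0,"ay":0,"az":0,"tx":0,"ty":0,"tz":0,"fingers":-1},{"ax":0,"ay":0,"az":0,"tx":0,"ty":0,"tz":0,"fingers":-1},{"ax":0,"ay":0,"az":0,"tx":0,"ty":0,"tz":0,"fingers":-1}]'

```text
clock: 10.8
position: [620.2, 161.2, 41.3]
tcp_rot: [3.142, 0.0, -3.021]
force: [-0.1, -0.1, 0.8]
gripper_width: 18.5
gripper_force: 39.3
```

```bash
python3 go.py 620.2 160.5 41.5 -3.026 1; python3 -c "
from workcell import ctrl;print(ctrl.observe()['force'])"
```

```text
t 10.8 pos [620.2 161.2  41.3] rpy [ 3.142  0.    -3.021] q [ 0.17  0.4   1.53  0.    1.21 -1.52] w 18.5
turn/row [0.     0.0002 0.0046]
0 [ 0.  -0.7 -0.2]
[-0.13347639 -0.12883009  0.77066512]
```

Emit:
arm_command --plan '[{"ax":0,"ay":0,"az":0,"tx":0,"ty":-0.4,"tz":0.2,"fingers":-1},{"ax":0,"ay":0,"az":0,"tx":0,"ty":0,"tz":0,"fingers":-0.4},{"ax":0,"ay":0,"az":0,"tx":0,"ty":0,"tz":0,"fingers":-0.2},{"ax":0,"ay":0,"az":0,"tx":0,"ty":0,"tz":0,"fingers":0},{"ax":0,"ay":0,"az":0,"tx":0,"ty":0,"tz":-5,"fingers":0},{"ax":0,"ay":0,"az":0,"tx":0,"ty":0,"tz":-20,"fingers":0},{"ax":0,"ay":0,"az":0,"tx":0,"ty":0,"tz":-40,"fingers":0.5},{"ax":0,"ay":0,"az":0,"tx":0,"ty":0,"tz":-45,"fingers":1}]'

```text
clock: 11.6
position: [618.7, 160.4, 150.5]
tcp_rot: [-3.141, -0.004, -3.021]
force: [0.7, 1.1, 0.3]
gripper_width: 70.1
gripper_force: 0.0
```

```bash
python3 look.py a3; python3 go.py 429.1 -103.9 231 -2.848 10
```

```text
11.65 [623.7 161.4 161.7] [ 3.141  0.01  -3.021]
mat z 0.8306386684666052
top [611.4 159.6  62.4] [ 7. 18. 16.] 147
hood [473.3 280.8] [ 7.5 52.1] 6.1 508
hood [617.1 161.1] [55.6 56.3] 9.9 79
hood [665.1 381.9] [17.4 37.2] -21.2 311
t 11.65 pos [623.7 161.4 161.7] rpy [ 3.141  0.01  -3.021] q [ 0.17  0.28  1.45 -0.    1.41 -1.52] w 77.0
turn/row [-0.      0.001  -0.0173]
0 [ 22.4 -24.   -7.2]
1 [ 22.8 -23.6  -7.1]
2 [ 23.3 -23.2  -7.1]
3 [ 23.7 -22.8  -7.1]
4 [ 24.1 -22.4  -7.1]
5 [ 24.5 -22.   -7.1]
6 [ 24.8 -21.5  -7. ]
7 [ 25.2 -21.1  -7. ]
8 [ 25.6 -20.7  -7. ]
9 [ 25.9 -20.2  -7. ]
```

Emit:
arm_command --plan '[{"ax":0,"ay":0,"az":-0.017,"tx":22,"ty":-24,"tz":0,"fingers":1},{"ax":0,"ay":0,"az":-0.017,"tx":23,"ty":-24,"tz":0,"fingers":1},{"ax":0,"ay":0,"az":-0.017,"tx":23,"ty":-23,"tz":0,"fingers":1},{"ax":0,"ay":0,"az":-0.017,"tx":24,"ty":-23,"tz":0,"fingers":1},{"ax":0,"ay":0,"az":-0.017,"tx":24,"ty":-22,"tz":0,"fingers":1},{"ax":0,"ay":0,"az":-0.017,"tx":24.5,"ty":-22,"tz":0,"fingers":1},{"ax":0,"ay":0,"az":-0.017,"tx":25,"ty":-21.5,"tz":0,"fingers":1},{"ax":0,"ay":0,"az":-0.017,"tx":25,"ty":-21,"tz":0,"fingers":1}]'

```text
clock: 12.45
position: [464.1, -52.1, 151.3]
tcp_rot: [-3.141, 0.001, -2.885]
force: [0.1, 0.2, -0.0]
gripper_width: 85.5
gripper_force: 0.0
```

Emit:
arm_command --plan '[{"ax":0,"ay":0,"az":-0.017,"tx":25,"ty":-20.5,"tz":0,"fingers":1},{"ax":0,"ay":0,"az":-0.017,"tx":22,"ty":-20,"tz":0,"fingers":1},{"ax":0,"ay":0,"az":0,"tx":0,"ty":0,"tz":20,"fingers":1},{"ax":0,"ay":0,"az":0,"tx":0,"ty":0,"tz":10,"fingers":1},{"ax":0,"ay":0,"az":0,"tx":0,"ty":0,"tz":0,"fingers":1},{"ax":0,"ay":0,"az":0,"tx":0,"ty":0,"tz":0,"fingers":1},{"ax":0,"ay":0,"az":0,"tx":0,"ty":0,"tz":0,"fingers":1},{"ax":0,"ay":0,"az":0,"tx":0,"ty":0,"tz":0,"fingers":1}]'

```text
clock: 13.25
position: [430.7, -102.3, 121.6]
tcp_rot: [-3.141, 0.001, -2.851]
force: [0.3, -0.2, -0.0]
gripper_width: 85.4
gripper_force: 0.0
```

```bash
python3 look.py b1; python3 go.py 429.3 -103.7 28 -2.858 1
```

```text
13.3 [ 430.6 -102.3  121.5] [-3.141e+00  1.000e-03 -2.851e+00]
mat z 0.858529831601686
top [379.9   3.9  61.4] [20. 20. 10.] 949
top [ 428.  -103.6   61.9] [20. 19. 10.] 795
hood [ 428.9 -103.2] [35.1 34.6] 16.1 1240
hood [430.2 107.6] [47.7 44.5] -28.3 1799
t 13.3 pos [ 430.6 -102.3  121.5] rpy [-3.141e+00  1.000e-03 -2.851e+00] q [-0.35 -0.23  2.04  0.    1.33 -2.21] w 85.5
turn/row [-0.0005  0.0007  0.0073]
0 [ 1.7 -0.9 93.5]
```

Emit:
arm_command --plan '[{"ax":0,"ay":0,"az":0.007,"tx":1.9,"ty":-0.5,"tz":20,"fingers":1},{"ax":0,"ay":0,"az":0,"tx":0,"ty":0,"tz":25,"fingers":1},{"ax":0,"ay":0,"az":0,"tx":0,"ty":0,"tz":22,"fingers":1},{"ax":0,"ay":0,"az":0,"tx":0,"ty":0,"tz":16,"fingers":1},{"ax":0,"ay":0,"az":0,"tx":0,"ty":0,"tz":10.5,"fingers":1},{"ax":0,"ay":0,"az":0,"tx":0,"ty":0,"tz":0,"fingers":1},{"ax":0,"ay":0,"az":0,"tx":0,"ty":0,"tz":0,"fingers":0},{"ax":0,"ay":0,"az":0,"tx":0,"ty":0,"tz":0,"fingers":-1}]' --force 40

```text
clock: 14.1
position: [429.3, -103.8, 28.6]
tcp_rot: [-3.14, 0.002, -2.858]
force: [0.3, 0.1, 0.2]
gripper_width: 58.9
gripper_force: 0.0
```

Emit:
arm_command --plan '[{"ax":0,"ay":0,"az":0,"tx":0,"ty":0,"tz":0,"fingers":-1},{"ax":0,"ay":0,"az":0,"tx":0,"ty":0,"tz":0,"fingers":-1},{"ax":0,"ay":0,"az":0,"tx":0,"ty":0,"tz":0,"fingers":-1},{"ax":0,"ay":0,"az":0,"tx":0,"ty":0,"tz":0,"fingers":-1},{"ax":0,"ay":0,"az":0,"tx":0,"ty":0,"tz":0,"fingers":-1},{"ax":0,"ay":0,"az":0,"tx":0,"ty":0,"tz":0,"fingers":-1},{"ax":0,"ay":0,"az":0,"tx":0,"ty":0,"tz":0,"fingers":-1},{"ax":0,"ay":0,"az":0,"tx":0,"ty":0,"tz":0,"fingers":-1}]'

```text
clock: 14.9
position: [428.8, -103.7, 27.9]
tcp_rot: [-3.141, 0.001, -2.858]
force: [-0.7, -0.7, 5.3]
gripper_width: 18.8
gripper_force: 39.0
```

```bash
python3 go.py 629.7 81 140 -3.026 9
```

```text
t 14.9 pos [ 428.8 -103.7   27.9] rpy [-3.141e+00  1.000e-03 -2.858e+00] q [-0.35 -0.1   2.11 -0.    1.13 -2.21] w 18.8
turn/row [-0.0001  0.0001  0.0186]
0 [-27.2  13.5 -12.4]
1 [-26.9  14.  -12.4]
2 [-26.7  14.5 -12.4]
3 [-26.4  15.  -12.4]
4 [-26.1  15.4 -12.4]
5 [-25.8  15.9 -12.4]
6 [-25.5  16.4 -12.5]
7 [-25.2  16.9 -12.5]
8 [-24.9  17.3 -12.5]
```

Emit:
arm_command --plan '[{"ax":0,"ay":0,"az":0,"tx":0,"ty":0,"tz":-12,"fingers":-1},{"ax":0,"ay":0,"az":0,"tx":0,"ty":0,"tz":-25,"fingers":-1},{"ax":0,"ay":0,"az":0,"tx":0,"ty":0,"tz":-30,"fingers":-1},{"ax":0,"ay":0,"az":0,"tx":0,"ty":0,"tz":-30,"fingers":-1},{"ax":0,"ay":0,"az":0,"tx":0,"ty":0,"tz":-15,"fingers":-1},{"ax":0,"ay":0,"az":0.0185,"tx":-27,"ty":13.5,"tz":0,"fingers":-1},{"ax":0,"ay":0,"az":0.0185,"tx":-27,"ty":14,"tz":0,"fingers":-1},{"ax":0,"ay":0,"az":0.0185,"tx":-27,"ty":14.5,"tz":0,"fingers":-1}]'

```text
clock: 15.7
position: [496.2, -41.2, 140.2]
tcp_rot: [-3.141, 0.0, -2.915]
force: [0.3, -0.5, -1.4]
gripper_width: 18.9
gripper_force: 39.2
```

Emit:
arm_command --plan '[{"ax":0,"ay":0,"az":0.0185,"tx":-26.5,"ty":15,"tz":0,"fingers":-1},{"ax":0,"ay":0,"az":0.0185,"tx":-26,"ty":15.5,"tz":0,"fingers":-1},{"ax":0,"ay":0,"az":0.0185,"tx":-26,"ty":16,"tz":0,"fingers":-1},{"ax":0,"ay":0,"az":0.0185,"tx":-25.5,"ty":16.5,"tz":0,"fingers":-1},{"ax":0,"ay":0,"az":0.0185,"tx":-25,"ty":17,"tz":0,"fingers":-1},{"ax":0,"ay":0,"az":0.0185,"tx":-24.5,"ty":17,"tz":0,"fingers":-1},{"ax":0,"ay":0,"az":0,"tx":0,"ty":0,"tz":0,"fingers":-1},{"ax":0,"ay":0,"az":0,"tx":0,"ty":0,"tz":0,"fingers":-1}]'

```text
clock: 16.5
position: [628.8, 81.8, 139.1]
tcp_rot: [-3.141, -0.001, -3.024]
force: [-0.3, 0.3, -0.9]
gripper_width: 18.8
gripper_force: 39.2
```

Emit:
arm_command --plan '[{"ax":0,"ay":0,"az":0,"tx":0,"ty":0,"tz":0,"fingers":-1},{"ax":0,"ay":0,"az":0,"tx":0,"ty":0,"tz":0,"fingers":-1},{"ax":0,"ay":0,"az":0,"tx":0,"ty":0,"tz":0,"fingers":-1},{"ax":0,"ay":0,"az":0,"tx":0,"ty":0,"tz":0,"fingers":-1},{"ax":0,"ay":0,"az":0,"tx":0,"ty":0,"tz":0,"fingers":-1},{"ax":0,"ay":0,"az":0,"tx":0,"ty":0,"tz":0,"fingers":-1},{"ax":0,"ay":0,"az":0,"tx":0,"ty":0,"tz":0,"fingers":-1},{"ax":0,"ay":0,"az":0,"tx":0,"ty":0,"tz":0,"fingers":-1}]'

```text
clock: 17.3
position: [629.0, 81.4, 139.4]
tcp_rot: [-3.142, -0.0, -3.025]
force: [0.4, 0.3, -0.4]
gripper_width: 19.1
gripper_force: 39.2
```

```bash
python3 look.py b2; python3 go.py 629.7 81 41.2 -3.026 1
```

```text
17.35 [629.1  81.4 139.4] [-3.142 -0.    -3.025]
mat z 0.8257515785204532
top [614.8 154.3  62.4] [16. 14. 16.] 281
hood [618.3 161.8] [39.2 68.2] -15.9 150
t 17.35 pos [629.1  81.4 139.4] rpy [-3.142 -0.    -3.025] q [ 0.05  0.28  1.49 -0.    1.37 -1.64] w 18.8
turn/row [-0.     -0.      0.0012]
0 [-0.6 -0.5 98.2]
```

View pics/b2.png

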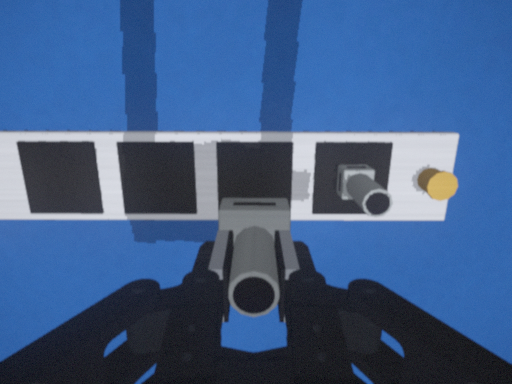

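Nozzle a stands square on the post-end pad, with its hood at (356,180) and the pad centre at (353,178). Nozzle b is squarely held over pad 2. Lower it.

Emit:
arm_command --plan '[{"ax":0,"ay":0,"az":0,"tx":-0.6,"ty":-0.5,"tz":15,"fingers":-1},{"ax":0,"ay":0,"az":0,"tx":0,"ty":0,"tz":25,"fingers":-1},{"ax":0,"ay":0,"az":0,"tx":0,"ty":0,"tz":25,"fingers":-1},{"ax":0,"ay":0,"az":0,"tx":0,"ty":0,"tz":18,"fingers":-1},{"ax":0,"ay":0,"az":0,"tx":0,"ty":0,"tz":9,"fingers":-1},{"ax":0,"ay":0,"az":0,"tx":0,"ty":0,"tz":4,"fingers":-1},{"ax":0,"ay":0,"az":0,"tx":0,"ty":0,"tz":1.5,"fingers":-1},{"ax":0,"ay":0,"az":0,"tx":0,"ty":0,"tz":0.3,"fingers":-1}]'

```text
clock: 18.15
position: [630.4, 81.1, 42.4]
tcp_rot: [-3.141, 0.001, -3.025]
force: [0.4, 0.8, -0.7]
gripper_width: 18.9
gripper_force: 39.2
```

Emit:
arm_command --plan '[{"ax":0,"ay":0,"az":0,"tx":0,"ty":0,"tz":0,"fingers":-1},{"ax":0,"ay":0,"az":0,"tx":0,"ty":0,"tz":0,"fingers":-1},{"ax":0,"ay":0,"az":0,"tx":0,"ty":0,"tz":0,"fingers":-1},{"ax":0,"ay":0,"az":0,"tx":0,"ty":0,"tz":0,"fingers":-1},{"ax":0,"ay":0,"az":0,"tx":0,"ty":0,"tz":0,"fingers":-1},{"ax":0,"ay":0,"az":0,"tx":0,"ty":0,"tz":0,"fingers":-1},{"ax":0,"ay":0,"az":0,"tx":0,"ty":0,"tz":0,"fingers":-1},{"ax":0,"ay":0,"az":0,"tx":0,"ty":0,"tz":0,"fingers":-1}]'

```text
clock: 18.95
position: [629.7, 81.0, 41.6]
tcp_rot: [3.142, -0.0, -3.025]
force: [-0.4, -0.2, -0.5]
gripper_width: 18.9
gripper_force: 39.2
```

Emit:
arm_command --plan '[{"ax":0,"ay":0,"az":0,"tx":0,"ty":0,"tz":0.5,"fingers":-1},{"ax":0,"ay":0,"az":0,"tx":0,"ty":0,"tz":0,"fingers":-0.4},{"ax":0,"ay":0,"az":0,"tx":0,"ty":0,"tz":0,"fingers":-0.2},{"ax":0,"ay":0,"az":0,"tx":0,"ty":0,"tz":0,"fingers":0},{"ax":0,"ay":0,"az":0,"tx":0,"ty":0,"tz":-5,"fingers":0},{"ax":0,"ay":0,"az":0,"tx":0,"ty":0,"tz":-20,"fingers":0},{"ax":0,"ay":0,"az":0,"tx":0,"ty":0,"tz":-40,"fingers":0.5},{"ax":0,"ay":0,"az":0,"tx":0,"ty":0,"tz":-40,"fingers":1}]'

```text
clock: 19.75
position: [628.9, 81.0, 146.7]
tcp_rot: [3.141, -0.002, -3.025]
force: [0.7, -0.1, -0.1]
gripper_width: 70.4
gripper_force: 0.0
```

Emit:
arm_command --plan '[{"ax":0,"ay":0,"az":0,"tx":0,"ty":0,"tz":-40,"fingers":1},{"ax":0,"ay":0,"az":0,"tx":0,"ty":0,"tz":-40,"fingers":1},{"ax":0,"ay":0,"az":0,"tx":0,"ty":0,"tz":-15,"fingers":1},{"ax":0,"ay":0,"az":0,"tx":0,"ty":0,"tz":0,"fingers":1},{"ax":0,"ay":0,"az":0,"tx":0,"ty":0,"tz":0,"fingers":1},{"ax":0,"ay":0,"az":0,"tx":0,"ty":0,"tz":0,"fingers":1},{"ax":0,"ay":0,"az":0,"tx":0,"ty":0,"tz":0,"fingers":1},{"ax":0,"ay":0,"az":0,"tx":0,"ty":0,"tz":0,"fingers":1}]'

```text
clock: 20.55
position: [629.0, 81.0, 239.3]
tcp_rot: [3.141, -0.003, -3.025]
force: [0.3, 0.8, -0.4]
gripper_width: 85.5
gripper_force: 0.0
```

```bash
cat > chk.py <<'E'
import sys,pickle
from h import *
c=pickle.load(open(sys.argv[1]+".pkl","rb"));W=world(c);Z=W[...,2];hsv=cv2.cvtColor(c["image"],cv2.COLOR_RGB2HSV)
rk=(W[...,0]>570)&(W[...,0]<700)&(W[...,1]<205)&(W[...,1]>-125)
for nm,lo,hi in(("collar",68,80),("hood",29,36.5)):
    L,k=ndimage.label(rk&(Z>lo)&(Z<hi))
    for i in range(1,k+1):
        p=W[L==i]
        if len(p)>50:
            r=cv2.minAreaRect(p[:,:2].astype(np.float32));print(nm,np.round(r[0],1),np.round(r[1],1),round((r[2]+45)%90-45,1),len(p),p[:,2].mean().round(1))
m=rk&(hsv[...,2]<90)&(Z<16)&(Z>9)
for b in blobs(c,m,13,200,9000):print("pad",*b)
E
python3 look.py b3; python3 chk.py b3; python3 go.py 430 107.5 140 2.646 9
```

```text
20.6 [629.2  81.  239.8] [ 3.141e+00 -2.000e-03 -3.025e+00]
mat z 0.7889668825026774
top [614.6 154.2  61.9] [15. 14. 16.] 98
top [622.3  79.6  62. ] [ 6. 18. 16.] 63
hood [462.8 277.9] [25.  58.2] 2.1 1490
hood [619.2 160.8] [55.1 58.7] 7.7 74
hood [671.4 378.6] [34.1 11.2] 11.0 147
collar [619.2 160. ] [19.  18.8] -37.6 376 74.9
collar [629.9  81. ] [19.2 18.7] 7.1 356 75.1
hood [630.2  80.8] [35.  34.5] 7.5 645 33.1
hood [618.8 159.8] [23.2 23.3] 7.4 192 32.7
pad [110. 154.] [647.6 -76.8] [58.5 59.9] 6.6
pad [182. 154.] [638.9   2.2] [59.6 60.5] 6.7
pad [254. 155.] [630.1  81.4] [58.6 60.1] 6.7
pad [328. 156.] [620.7 160.6] [58.6 59.7] 6.7
t 20.6 pos [629.2  81.  239.8] rpy [ 3.141e+00 -2.000e-03 -3.025e+00] q [ 0.05  0.22  1.37 -0.    1.55 -1.64] w 85.3
turn/row [-0.0001 -0.0002  0.068 ]
0 [21.6  5.5 11.1]
1 [21.9  4.  11.1]
2 [22.2  2.5 11.1]
3 [22.3  1.  11.1]
4 [22.3 -0.5 11.1]
5 [22.2 -2.  11.1]
6 [22.  -3.5 11.1]
7 [21.8 -5.  11.1]
8 [21.4 -6.5 11.1]
```

View pics/b3.png

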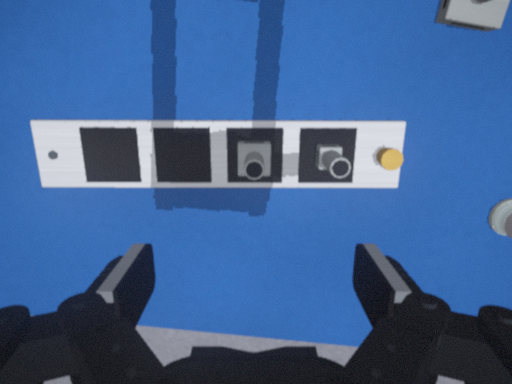

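Nozzles a and b stand square, within 1.7 mm and 0.6 mm of their pad centres at (328,156) and (254,155). Now c.

Emit:
arm_command --plan '[{"ax":0,"ay":0,"az":0.068,"tx":21.5,"ty":5.5,"tz":5,"fingers":1},{"ax":0,"ay":0,"az":0.068,"tx":22,"ty":4,"tz":11,"fingers":1},{"ax":0,"ay":0,"az":0.068,"tx":22,"ty":2.5,"tz":11,"fingers":1},{"ax":0,"ay":0,"az":0.068,"tx":22.3,"ty":1,"tz":12,"fingers":1},{"ax":0,"ay":0,"az":0.068,"tx":22.3,"ty":-0.5,"tz":12,"fingers":1},{"ax":0,"ay":0,"az":0.068,"tx":22.3,"ty":-2,"tz":12,"fingers":1},{"ax":0,"ay":0,"az":0.068,"tx":22,"ty":-3.5,"tz":12,"fingers":1},{"ax":0,"ay":0,"az":0.068,"tx":22,"ty":-5,"tz":12,"fingers":1}]'

```text
clock: 21.4
position: [451.7, 104.8, 153.4]
tcp_rot: [-3.141, -0.0, 2.711]
force: [-0.7, 0.6, 0.0]
gripper_width: 85.4
gripper_force: 0.0
```

Emit:
arm_command --plan '[{"ax":0,"ay":0,"az":0.065,"tx":21.5,"ty":-6.5,"tz":12,"fingers":1},{"ax":0,"ay":0,"az":0,"tx":0,"ty":0,"tz":10,"fingers":1},{"ax":0,"ay":0,"az":0,"tx":0,"ty":0,"tz":10,"fingers":1},{"ax":0,"ay":0,"az":0,"tx":0,"ty":0,"tz":0,"fingers":1},{"ax":0,"ay":0,"az":0,"tx":0,"ty":0,"tz":0,"fingers":1},{"ax":0,"ay":0,"az":0,"tx":0,"ty":0,"tz":0,"fingers":1},{"ax":0,"ay":0,"az":0,"tx":0,"ty":0,"tz":0,"fingers":1},{"ax":0,"ay":0,"az":0,"tx":0,"ty":0,"tz":0,"fingers":1}]'

```text
clock: 22.2
position: [430.9, 107.7, 122.5]
tcp_rot: [3.141, 0.0, 2.649]
force: [0.0, -0.1, 0.5]
gripper_width: 85.1
gripper_force: 0.0
```

```bash
python3 look.py c1; python3 go.py 430 107.5 28 2.648 1
```

```text
22.25 [430.8 107.7 122.4] [3.141 0.    2.649]
mat z 0.8886916929131417
top [369.5 198.8  62. ] [20. 20. 11.] 1147
top [441.7 271.2  57.9] [17.  9.  9.] 248
top [428.8 109.6  62. ] [20. 20. 10.] 783
top [380.1   8.4  61.4] [20. 20. 11.] 892
hood [369.6 200. ] [46.2 46.3] 25.3 3249
hood [444.5 278.9] [57.5 57.2] -2.7 5180
hood [429.6 109.1] [46.  45.8] -28.0 2538
t 22.25 pos [430.8 107.7 122.4] rpy [3.141 0.    2.649] q [ 0.13 -0.22  2.03 -0.    1.33 -0.95] w 85.3
turn/row [0.0003 0.0004 0.0013]
0 [ 0.7 -0.6 94.4]
```

Emit:
arm_command --plan '[{"ax":0,"ay":0,"az":-0.004,"tx":1.7,"ty":0.5,"tz":20,"fingers":1},{"ax":0,"ay":0,"az":0,"tx":0,"ty":0,"tz":25,"fingers":1},{"ax":0,"ay":0,"az":0,"tx":0,"ty":0,"tz":22,"fingers":1},{"ax":0,"ay":0,"az":0,"tx":0,"ty":0,"tz":16,"fingers":1},{"ax":0,"ay":0,"az":0,"tx":0,"ty":0,"tz":11.4,"fingers":1},{"ax":0,"ay":0,"az":0,"tx":0,"ty":0,"tz":0,"fingers":1},{"ax":0,"ay":0,"az":0,"tx":0,"ty":0,"tz":0,"fingers":0},{"ax":0,"ay":0,"az":0,"tx":0,"ty":0,"tz":0,"fingers":-1}]' --force 40

```text
clock: 23.05
position: [430.2, 109.1, 28.8]
tcp_rot: [3.14, 0.002, 2.653]
force: [-0.7, -0.1, 0.0]
gripper_width: 59.1
gripper_force: 0.0
```

Emit:
arm_command --plan '[{"ax":0,"ay":0,"az":0,"tx":0,"ty":0,"tz":0,"fingers":-1},{"ax":0,"ay":0,"az":0,"tx":0,"ty":0,"tz":0,"fingers":-1},{"ax":0,"ay":0,"az":0,"tx":0,"ty":0,"tz":0,"fingers":-1},{"ax":0,"ay":0,"az":0,"tx":0,"ty":0,"tz":0,"fingers":-1},{"ax":0,"ay":0,"az":0,"tx":0,"ty":0,"tz":0,"fingers":-1},{"ax":0,"ay":0,"az":0,"tx":0,"ty":0,"tz":0,"fingers":-1},{"ax":0,"ay":0,"az":0,"tx":0,"ty":0,"tz":0,"fingers":-1},{"ax":0,"ay":0,"az":0,"tx":0,"ty":0,"tz":0,"fingers":-1}]'

```text
clock: 23.85
position: [429.7, 109.0, 28.2]
tcp_rot: [3.141, 0.001, 2.653]
force: [-0.8, -0.6, 5.4]
gripper_width: 18.9
gripper_force: 39.3
```

```bash
python3 go.py 639 1.8 140 -3.026 9
```

```text
t 23.85 pos [429.7 109.   28.2] rpy [3.141e+00 1.000e-03 2.653e+00] q [ 0.13 -0.09  2.1  -0.    1.13 -0.95] w 18.9
turn/row [ 0.      0.0001 -0.0671]
0 [-26.1   0.4 -12.4]
1 [-26.1  -1.4 -12.4]
2 [-25.9  -3.1 -12.4]
3 [-25.7  -4.8 -12.4]
4 [-25.3  -6.6 -12.4]
5 [-24.8  -8.2 -12.4]
6 [-24.2  -9.9 -12.4]
7 [-23.5 -11.5 -12.4]
8 [-22.7 -13.  -12.4]
```

Emit:
arm_command --plan '[{"ax":0,"ay":0,"az":0,"tx":0,"ty":0,"tz":-12,"fingers":-1},{"ax":0,"ay":0,"az":0,"tx":0,"ty":0,"tz":-25,"fingers":-1},{"ax":0,"ay":0,"az":0,"tx":0,"ty":0,"tz":-30,"fingers":-1},{"ax":0,"ay":0,"az":0,"tx":0,"ty":0,"tz":-30,"fingers":-1},{"ax":0,"ay":0,"az":0,"tx":0,"ty":0,"tz":-15,"fingers":-1},{"ax":0,"ay":0,"az":-0.067,"tx":-26,"ty":0.4,"tz":0,"fingers":-1},{"ax":0,"ay":0,"az":-0.067,"tx":-26,"ty":-1.4,"tz":0,"fingers":-1},{"ax":0,"ay":0,"az":-0.067,"tx":-26,"ty":-3,"tz":0,"fingers":-1}]'

```text
clock: 24.65
position: [499.5, 73.0, 140.4]
tcp_rot: [3.141, 0.0, 2.857]
force: [1.0, -0.0, 0.2]
gripper_width: 19.0
gripper_force: 39.2
```

Emit:
arm_command --plan '[{"ax":0,"ay":0,"az":-0.067,"tx":-25.7,"ty":-5,"tz":0,"fingers":-1},{"ax":0,"ay":0,"az":-0.067,"tx":-25.3,"ty":-6.6,"tz":0,"fingers":-1},{"ax":0,"ay":0,"az":-0.067,"tx":-25,"ty":-8.2,"tz":0,"fingers":-1},{"ax":0,"ay":0,"az":-0.067,"tx":-24.2,"ty":-10,"tz":0,"fingers":-1},{"ax":0,"ay":0,"az":-0.067,"tx":-23.5,"ty":-11.5,"tz":0,"fingers":-1},{"ax":0,"ay":0,"az":-0.067,"tx":-22.7,"ty":-13,"tz":0,"fingers":-1},{"ax":0,"ay":0,"az":0,"tx":0,"ty":0,"tz":0,"fingers":-1},{"ax":0,"ay":0,"az":0,"tx":0,"ty":0,"tz":0,"fingers":-1}]'

```text
clock: 25.45
position: [638.2, 1.3, 139.4]
tcp_rot: [3.141, -0.001, -3.028]
force: [0.3, 0.3, -0.0]
gripper_width: 18.7
gripper_force: 39.2
```

Emit:
arm_command --plan '[{"ax":0,"ay":0,"az":0,"tx":0,"ty":0,"tz":0,"fingers":-1},{"ax":0,"ay":0,"az":0,"tx":0,"ty":0,"tz":0,"fingers":-1},{"ax":0,"ay":0,"az":0,"tx":0,"ty":0,"tz":0,"fingers":-1},{"ax":0,"ay":0,"az":0,"tx":0,"ty":0,"tz":0,"fingers":-1},{"ax":0,"ay":0,"az":0,"tx":0,"ty":0,"tz":0,"fingers":-1},{"ax":0,"ay":0,"az":0,"tx":0,"ty":0,"tz":0,"fingers":-1},{"ax":0,"ay":0,"az":0,"tx":0,"ty":0,"tz":0,"fingers":-1},{"ax":0,"ay":0,"az":0,"tx":0,"ty":0,"tz":0,"fingers":-1}]'

```text
clock: 26.25
position: [638.6, 1.5, 139.7]
tcp_rot: [3.142, -0.0, -3.027]
force: [0.1, -0.3, -1.2]
gripper_width: 19.2
gripper_force: 39.2
```

```bash
python3 go.py 639 1.9 41.2 -3.026 1
```

```text
t 26.25 pos [638.6   1.5 139.7] rpy [ 3.142 -0.    -3.027] q [-0.08  0.29  1.48  0.    1.38 -1.76] w 19.2
turn/row [ 0.     -0.     -0.0009]
0 [-0.4  0.4 98.5]
```

Emit:
arm_command --plan '[{"ax":0,"ay":0,"az":0,"tx":-0.4,"ty":0.4,"tz":15,"fingers":-1},{"ax":0,"ay":0,"az":0,"tx":0,"ty":0,"tz":25,"fingers":-1},{"ax":0,"ay":0,"az":0,"tx":0,"ty":0,"tz":25,"fingers":-1},{"ax":0,"ay":0,"az":0,"tx":0,"ty":0,"tz":18,"fingers":-1},{"ax":0,"ay":0,"az":0,"tx":0,"ty":0,"tz":9,"fingers":-1},{"ax":0,"ay":0,"az":0,"tx":0,"ty":0,"tz":4,"fingers":-1},{"ax":0,"ay":0,"az":0,"tx":0,"ty":0,"tz":1.5,"fingers":-1},{"ax":0,"ay":0,"az":0,"tx":0,"ty":0,"tz":0.5,"fingers":-1}]'

```text
clock: 27.05
position: [639.7, 1.9, 42.6]
tcp_rot: [-3.141, 0.001, -3.027]
force: [-0.2, -0.0, -0.7]
gripper_width: 18.9
gripper_force: 39.2
```

Emit:
arm_command --plan '[{"ax":0,"ay":0,"az":0,"tx":0,"ty":0,"tz":0,"fingers":-1},{"ax":0,"ay":0,"az":0,"tx":0,"ty":0,"tz":0,"fingers":-1},{"ax":0,"ay":0,"az":0,"tx":0,"ty":0,"tz":0,"fingers":-1},{"ax":0,"ay":0,"az":0,"tx":0,"ty":0,"tz":0,"fingers":-1},{"ax":0,"ay":0,"az":0,"tx":0,"ty":0,"tz":0,"fingers":-1},{"ax":0,"ay":0,"az":0,"tx":0,"ty":0,"tz":0,"fingers":-1},{"ax":0,"ay":0,"az":0,"tx":0,"ty":0,"tz":0,"fingers":-1},{"ax":0,"ay":0,"az":0,"tx":0,"ty":0,"tz":0,"fingers":-1}]'

```text
clock: 27.85
position: [639.0, 1.9, 41.7]
tcp_rot: [3.142, -0.0, -3.027]
force: [0.8, 0.9, -0.4]
gripper_width: 19.2
gripper_force: 39.2
```

Release, rise, and look.

Emit:
arm_command --plan '[{"ax":0,"ay":0,"az":0,"tx":0,"ty":0,"tz":0.5,"fingers":-1},{"ax":0,"ay":0,"az":0,"tx":0,"ty":0,"tz":0,"fingers":-0.4},{"ax":0,"ay":0,"az":0,"tx":0,"ty":0,"tz":0,"fingers":-0.2},{"ax":0,"ay":0,"az":0,"tx":0,"ty":0,"tz":0,"fingers":0},{"ax":0,"ay":0,"az":0,"tx":0,"ty":0,"tz":-5,"fingers":0},{"ax":0,"ay":0,"az":0,"tx":0,"ty":0,"tz":-20,"fingers":0},{"ax":0,"ay":0,"az":0,"tx":0,"ty":0,"tz":-40,"fingers":0.5},{"ax":0,"ay":0,"az":0,"tx":0,"ty":0,"tz":-40,"fingers":1}]'

```text
clock: 28.65
position: [638.1, 2.0, 146.7]
tcp_rot: [3.141, -0.002, -3.027]
force: [0.9, 0.1, 0.6]
gripper_width: 70.1
gripper_force: 0.0
```

```bash
python3 go.py 444.5 279 160 3.102 12
```

```text
t 28.65 pos [638.1   2.  146.7] rpy [ 3.141e+00 -2.000e-03 -3.027e+00] q [-0.08  0.28  1.47 -0.    1.39 -1.76] w 70.1
turn/row [ 0.     -0.0002  0.0129]
0 [13.4 24.8 -1.1]
1 [13.7 24.6 -1.1]
2 [14.  24.4 -1.1]
3 [14.3 24.2 -1.1]
4 [14.6 24.1 -1.1]
5 [15.  23.9 -1.1]
6 [15.3 23.7 -1.1]
7 [15.6 23.5 -1.1]
8 [15.9 23.3 -1.1]
9 [16.2 23.1 -1.1]
10 [16.5 22.9 -1.1]
11 [16.7 22.6 -1.1]
```

Emit:
arm_command --plan '[{"ax":0,"ay":0,"az":0.013,"tx":13.5,"ty":25,"tz":0,"fingers":1},{"ax":0,"ay":0,"az":0.013,"tx":13.7,"ty":24.5,"tz":0,"fingers":1},{"ax":0,"ay":0,"az":0.013,"tx":14,"ty":24.5,"tz":0,"fingers":1},{"ax":0,"ay":0,"az":0.013,"tx":14.3,"ty":24.2,"tz":0,"fingers":1},{"ax":0,"ay":0,"az":0.013,"tx":14.6,"ty":24,"tz":0,"fingers":1},{"ax":0,"ay":0,"az":0.013,"tx":15,"ty":24,"tz":0,"fingers":1},{"ax":0,"ay":0,"az":0.013,"tx":15.3,"ty":23.7,"tz":0,"fingers":1},{"ax":0,"ay":0,"az":0.013,"tx":15.6,"ty":23.5,"tz":0,"fingers":1}]'

```text
clock: 29.45
position: [509.2, 187.8, 146.8]
tcp_rot: [3.141, 0.001, -3.131]
force: [-0.3, 0.4, 0.3]
gripper_width: 85.6
gripper_force: 0.0
```

Emit:
arm_command --plan '[{"ax":0,"ay":0,"az":0.013,"tx":16,"ty":23.3,"tz":0,"fingers":1},{"ax":0,"ay":0,"az":0.013,"tx":16,"ty":23,"tz":0,"fingers":1},{"ax":0,"ay":0,"az":0.013,"tx":16.5,"ty":23,"tz":10,"fingers":1},{"ax":0,"ay":0,"az":0.013,"tx":16.7,"ty":22.5,"tz":15,"fingers":1},{"ax":0,"ay":0,"az":0,"tx":0,"ty":0,"tz":0,"fingers":1},{"ax":0,"ay":0,"az":0,"tx":0,"ty":0,"tz":0,"fingers":1},{"ax":0,"ay":0,"az":0,"tx":0,"ty":0,"tz":0,"fingers":1},{"ax":0,"ay":0,"az":0,"tx":0,"ty":0,"tz":0,"fingers":1}]'

```text
clock: 30.25
position: [446.5, 278.8, 122.0]
tcp_rot: [3.141, 0.001, 3.099]
force: [0.2, -0.3, -0.2]
gripper_width: 85.2
gripper_force: 0.0
```

```bash
python3 look.py d2; python3 go.py 444.5 279 28 3.098 1
```

```text
30.3 [446.4 278.8 121.9] [3.141e+00 1.000e-03 3.099e+00]
mat z 0.8365331794259419
top [369.6 201.1  61.9] [20. 20. 10.] 1088
top [443.4 279.3  61.9] [20. 20. 11.] 794
hood [369.6 199.6] [46.1 45.8] 25.2 2919
hood [444.6 279.3] [57.  57.2] -2.6 4391
hood [624.9  98. ] [15.9  1.9] 9.7 66
t 30.3 pos [446.4 278.8 121.9] rpy [3.141e+00 1.000e-03 3.099e+00] q [ 0.46  0.01  1.82 -0.    1.31 -1.07] w 85.4
turn/row [0.0005 0.0012 0.0012]
0 [ 2.   0.1 93.9]
```

Emit:
arm_command --plan '[{"ax":0,"ay":0,"az":0,"tx":2,"ty":0.3,"tz":20,"fingers":1},{"ax":0,"ay":0,"az":0,"tx":0,"ty":0,"tz":25,"fingers":1},{"ax":0,"ay":0,"az":0,"tx":0,"ty":0,"tz":22,"fingers":1},{"ax":0,"ay":0,"az":0,"tx":0,"ty":0,"tz":16,"fingers":1},{"ax":0,"ay":0,"az":0,"tx":0,"ty":0,"tz":11,"fingers":1},{"ax":0,"ay":0,"az":0,"tx":0,"ty":0,"tz":0,"fingers":1},{"ax":0,"ay":0,"az":0,"tx":0,"ty":0,"tz":0,"fingers":0},{"ax":0,"ay":0,"az":0,"tx":0,"ty":0,"tz":0,"fingers":-1}]' --force 40

```text
clock: 31.1
position: [444.5, 280.1, 28.5]
tcp_rot: [3.141, 0.002, 3.1]
force: [1.4, -0.2, -0.0]
gripper_width: 59.2
gripper_force: 0.0
```

Emit:
arm_command --plan '[{"ax":0,"ay":0,"az":0,"tx":0,"ty":0,"tz":0,"fingers":-1},{"ax":0,"ay":0,"az":0,"tx":0,"ty":0,"tz":0,"fingers":-1},{"ax":0,"ay":0,"az":0,"tx":0,"ty":0,"tz":0,"fingers":-1},{"ax":0,"ay":0,"az":0,"tx":0,"ty":0,"tz":0,"fingers":-1},{"ax":0,"ay":0,"az":0,"tx":0,"ty":0,"tz":0,"fingers":-1},{"ax":0,"ay":0,"az":0,"tx":0,"ty":0,"tz":0,"fingers":-1},{"ax":0,"ay":0,"az":0,"tx":0,"ty":0,"tz":0,"fingers":-1},{"ax":0,"ay":0,"az":0,"tx":0,"ty":0,"tz":0,"fingers":-1}]'

```text
clock: 31.9
position: [443.9, 280.0, 27.9]
tcp_rot: [3.141, 0.001, 3.1]
force: [-0.6, -0.5, 5.5]
gripper_width: 19.2
gripper_force: 39.0
```

```bash
python3 go.py 648 -77.1 140 -3.026 14
```

```text
t 31.9 pos [443.9 280.   27.9] rpy [3.141e+00 1.000e-03 3.100e+00] q [ 0.47  0.13  1.88  0.    1.13 -1.06] w 19.2
turn/row [ 0.      0.0001 -0.0112]
0 [-15.6 -24.9  -8. ]
1 [-15.3 -25.1  -8. ]
2 [-15.1 -25.2  -8. ]
3 [-14.8 -25.4  -8. ]
4 [-14.5 -25.6  -8. ]
5 [-14.2 -25.7  -8. ]
6 [-13.9 -25.9  -8. ]
7 [-13.6 -26.   -8. ]
8 [-13.3 -26.2  -8. ]
9 [-13.  -26.3  -8. ]
10 [-12.7 -26.5  -8. ]
11 [-12.4 -26.6  -8. ]
12 [-12.1 -26.8  -8. ]
13 [-11.8 -26.9  -8. ]
```

Emit:
arm_command --plan '[{"ax":0,"ay":0,"az":0,"tx":0,"ty":0,"tz":-12,"fingers":-1},{"ax":0,"ay":0,"az":0,"tx":0,"ty":0,"tz":-25,"fingers":-1},{"ax":0,"ay":0,"az":0,"tx":0,"ty":0,"tz":-30,"fingers":-1},{"ax":0,"ay":0,"az":0,"tx":0,"ty":0,"tz":-30,"fingers":-1},{"ax":0,"ay":0,"az":0,"tx":0,"ty":0,"tz":-15,"fingers":-1},{"ax":0,"ay":0,"az":-0.011,"tx":-15.5,"ty":-25,"tz":0,"fingers":-1},{"ax":0,"ay":0,"az":-0.011,"tx":-15.3,"ty":-25,"tz":0,"fingers":-1},{"ax":0,"ay":0,"az":-0.011,"tx":-15,"ty":-25.2,"tz":0,"fingers":-1}]'

```text
clock: 32.7
position: [486.9, 202.4, 139.0]
tcp_rot: [-3.141, -0.0, 3.135]
force: [0.4, 0.5, -1.5]
gripper_width: 18.9
gripper_force: 39.2
```

Emit:
arm_command --plan '[{"ax":0,"ay":0,"az":-0.011,"tx":-15,"ty":-25.4,"tz":0,"fingers":-1},{"ax":0,"ay":0,"az":-0.011,"tx":-14.5,"ty":-25.6,"tz":0,"fingers":-1},{"ax":0,"ay":0,"az":-0.011,"tx":-14.2,"ty":-25.7,"tz":0,"fingers":-1},{"ax":0,"ay":0,"az":-0.011,"tx":-14,"ty":-26,"tz":0,"fingers":-1},{"ax":0,"ay":0,"az":-0.011,"tx":-13.6,"ty":-26,"tz":0,"fingers":-1},{"ax":0,"ay":0,"az":-0.011,"tx":-13.3,"ty":-26.2,"tz":0,"fingers":-1},{"ax":0,"ay":0,"az":-0.011,"tx":-13,"ty":-26.3,"tz":0,"fingers":-1},{"ax":0,"ay":0,"az":-0.011,"tx":-12.7,"ty":-26.5,"tz":0,"fingers":-1}]'

```text
clock: 33.5
position: [603.4, -2.3, 138.5]
tcp_rot: [3.141, -0.001, -3.062]
force: [-1.3, -0.2, -0.6]
gripper_width: 18.7
gripper_force: 39.2
```

Emit:
arm_command --plan '[{"ax":0,"ay":0,"az":-0.011,"tx":-12.5,"ty":-26.6,"tz":0,"fingers":-1},{"ax":0,"ay":0,"az":-0.011,"tx":-12,"ty":-26.8,"tz":0,"fingers":-1},{"ax":0,"ay":0,"az":-0.012,"tx":-11.8,"ty":-26.9,"tz":0,"fingers":-1},{"ax":0,"ay":0,"az":0,"tx":0,"ty":0,"tz":0,"fingers":-1},{"ax":0,"ay":0,"az":0,"tx":0,"ty":0,"tz":0,"fingers":-1},{"ax":0,"ay":0,"az":0,"tx":0,"ty":0,"tz":0,"fingers":-1},{"ax":0,"ay":0,"az":0,"tx":0,"ty":0,"tz":0,"fingers":-1},{"ax":0,"ay":0,"az":0,"tx":0,"ty":0,"tz":0,"fingers":-1}]'

```text
clock: 34.3
position: [646.7, -77.0, 139.3]
tcp_rot: [3.142, -0.0, -3.027]
force: [0.8, 0.0, -1.1]
gripper_width: 18.6
gripper_force: 39.3
```

```bash
python3 look.py d3;python3 go.py 648 -77.2 41.2 -3.026 1; python3 chk.py d3
```

```text
34.35 [646.8 -77.1 139.3] [ 3.142  0.    -3.027]
mat z 0.8390390282596059
top [634.1  -4.7  62.3] [16. 15. 16.] 280
top [628.   73.6  62.2] [19. 15. 16.] 466
hood [624.4 -10.8] [41.  69.4] -41.0 223
hood [628.4  79. ] [58.7 55. ] 2.7 340
t 34.35 pos [646.8 -77.1 139.3] rpy [ 3.142  0.    -3.027] q [-0.2   0.32  1.44  0.    1.38 -1.88] w 18.9
turn/row [ 0.      0.     -0.0009]
0 [-1.2 -0.2 98.1]
collar [638.6   1.2] [19.7 19. ] -37.6 791 74.8
collar [630.2  79.8] [19.8 19.1] 16.7 867 74.4
hood [638.6   1.4] [46.1 46.4] 6.6 2385 33.0
hood [629.8  80.3] [34.7 35.8] 6.9 1301 32.9
pad [253. 160.] [632.  -79.2] [28.2 60.4] 6.6
pad [442. 179.] [629.4  80.8] [59.8 60.7] 6.6
pad [339. 164.] [638.6   1.6] [58.1 59.9] 6.6
```

View pics/d3.png

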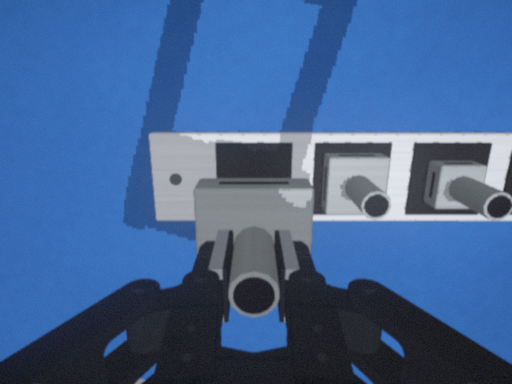

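Nozzle c (355,183) and b (455,185) stand centred, and d is square above the last free pad (253,160). Lower it.

Emit:
arm_command --plan '[{"ax":0,"ay":0,"az":0,"tx":-1.2,"ty":-0.1,"tz":15,"fingers":-1},{"ax":0,"ay":0,"az":0,"tx":0,"ty":0,"tz":25,"fingers":-1},{"ax":0,"ay":0,"az":0,"tx":0,"ty":0,"tz":25,"fingers":-1},{"ax":0,"ay":0,"az":0,"tx":0,"ty":0,"tz":18,"fingers":-1},{"ax":0,"ay":0,"az":0,"tx":0,"ty":0,"tz":9,"fingers":-1},{"ax":0,"ay":0,"az":0,"tx":0,"ty":0,"tz":4,"fingers":-1},{"ax":0,"ay":0,"az":0,"tx":0,"ty":0,"tz":1.5,"fingers":-1},{"ax":0,"ay":0,"az":0,"tx":0,"ty":0,"tz":0.3,"fingers":-1}]'

```text
clock: 35.15
position: [649.0, -78.1, 42.5]
tcp_rot: [-3.141, 0.002, -3.028]
force: [0.4, 0.2, -0.5]
gripper_width: 18.1
gripper_force: 39.3
```

Emit:
arm_command --plan '[{"ax":0,"ay":0,"az":0,"tx":0,"ty":0,"tz":0,"fingers":-1},{"ax":0,"ay":0,"az":0,"tx":0,"ty":0,"tz":0,"fingers":-1},{"ax":0,"ay":0,"az":0,"tx":0,"ty":0,"tz":0,"fingers":-1},{"ax":0,"ay":0,"az":0,"tx":0,"ty":0,"tz":0,"fingers":-1},{"ax":0,"ay":0,"az":0,"tx":0,"ty":0,"tz":0,"fingers":-1},{"ax":0,"ay":0,"az":0,"tx":0,"ty":0,"tz":0,"fingers":-1},{"ax":0,"ay":0,"az":0,"tx":0,"ty":0,"tz":0,"fingers":-1},{"ax":0,"ay":0,"az":0,"tx":0,"ty":0,"tz":0,"fingers":-1}]'

```text
clock: 35.95
position: [648.1, -77.9, 41.4]
tcp_rot: [-3.142, -0.0, -3.028]
force: [0.8, 0.6, -0.7]
gripper_width: 19.1
gripper_force: 39.3
```

Emit:
arm_command --plan '[{"ax":0,"ay":0,"az":0,"tx":0,"ty":0,"tz":0.4,"fingers":-1},{"ax":0,"ay":0,"az":0,"tx":0,"ty":0,"tz":0,"fingers":-0.4},{"ax":0,"ay":0,"az":0,"tx":0,"ty":0,"tz":0,"fingers":-0.2},{"ax":0,"ay":0,"az":0,"tx":0,"ty":0,"tz":0,"fingers":0},{"ax":0,"ay":0,"az":0,"tx":0,"ty":0,"tz":-5,"fingers":0},{"ax":0,"ay":0,"az":0,"tx":0,"ty":0,"tz":-20,"fingers":0},{"ax":0,"ay":0,"az":0,"tx":0,"ty":0,"tz":-40,"fingers":0.5},{"ax":0,"ay":0,"az":0,"tx":0,"ty":0,"tz":-40,"fingers":1}]'

```text
clock: 36.75
position: [647.3, -77.7, 146.5]
tcp_rot: [3.141, -0.002, -3.028]
force: [1.2, -0.1, 1.3]
gripper_width: 70.1
gripper_force: 0.0
```

Emit:
arm_command --plan '[{"ax":0,"ay":0,"az":0,"tx":0,"ty":12,"tz":-40,"fingers":1},{"ax":0,"ay":0,"az":0,"tx":0,"ty":25,"tz":-40,"fingers":1},{"ax":0,"ay":0,"az":0,"tx":0,"ty":35,"tz":-30,"fingers":1},{"ax":0,"ay":0,"az":0,"tx":0,"ty":30,"tz":-20,"fingers":1},{"ax":0,"ay":0,"az":0,"tx":0,"ty":10,"tz":0,"fingers":1},{"ax":0,"ay":0,"az":0,"tx":0,"ty":0,"tz":0,"fingers":1},{"ax":0,"ay":0,"az":0,"tx":0,"ty":0,"tz":0,"fingers":1},{"ax":0,"ay":0,"az":0,"tx":0,"ty":0,"tz":0,"fingers":1}]'

```text
clock: 37.55
position: [634.8, 32.1, 274.1]
tcp_rot: [-3.142, -0.003, -3.029]
force: [-0.4, -0.6, 0.6]
gripper_width: 85.4
gripper_force: 0.0
```

```bash
python3 look.py e1; python3 chk.py e1
```

```text
37.6 [634.9  32.1 274.2] [ 3.142e+00 -3.000e-03 -3.029e+00]
mat z 0.7761536027696252
top [616.2 153.2  61.8] [19. 14. 16.] 105
top [644.  -72.4  62.2] [16. 15. 16.] 94
hood [633.2 -65.8] [78.7 38.9] -38.6 106
hood [617.6 154.3] [55.7 53.3] -16.7 77
collar [619.2 160.2] [19.4 19. ] -37.2 318 74.7
collar [638.4   1.6] [19.  18.8] -40.3 297 75.1
collar [648.6 -78.1] [19.2 19.1] 23.2 318 74.9
collar [629.9  80.6] [18.9 18.9] -36.0 295 75.1
hood [649.  -78.2] [56.5 57.4] 6.4 1943 33.2
hood [638.3   1.4] [45.5 45.7] 6.2 1177 33.1
hood [629.9  80.7] [34.2 35. ] 6.7 529 33.0
hood [619.  160.1] [23.4 24.3] 6.8 182 32.9
pad [174. 138.] [632.9 -64.1] [81. 42.] -39.9
pad [228. 150.] [639.4   1.6] [59.8 59.2] 6.5
pad [295. 149.] [629.8  81.1] [58.5 59.8] 6.5
pad [361. 149.] [620.7 160.5] [58.5 59.5] 6.5
```

View pics/e1.png

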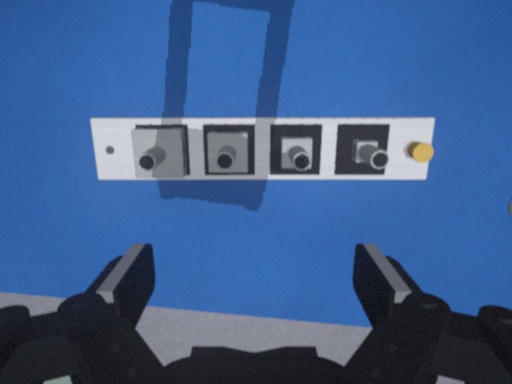

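The final view shows all four nozzles upright and square on the pads, from smallest beside the post (422,152) to largest at (160,150). All are within 2 mm of their pad centres. I'm handing it in.

```bash
python3 -c "
from workcell import ctrl;print(ctrl.sign_off())"
```

```text
the job is handed in; nothing more can be done
None
```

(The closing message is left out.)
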